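# Clear and load the laser exposure bed, bar it and key the laser on

## Robot

A 6-joint arm with a two-finger parallel gripper is mounted at the origin on the work surface. World frame = base frame: x ahead of the robot, y to its left, z up, the work surface at z = 0. Lengths are in m, angles in rad, forces in N, time in s.
With the tool pointing down it reaches from about 0.425 to 0.95 m from the base axis. Payload 3.5 kg.
Tool frame: the origin (TCP) lies on the mounting face of the last link; the fingertips stand 173 mm ahead of it and the grasp point (between the pads) lies 155 mm ahead of it; z points along the fingers, x is the direction in which the jaws open and shut, and the axes are right-handed (so a half turn about z gives the same grasp; the last joint's range is limited). The gripper opens to 85 mm and grips with 20 to 120 N. Pads are 22 mm wide; open, the fingers measure 114 mm over their backs; the gripper's body (76 mm by 85 mm) begins 54 mm behind the grasp point. The pads swing forward as they close: fully open they stand 13 mm farther back than shut.
Start: joints at [-1.447, 0.286, 1.577, -0, 1.279, -0.15], TCP at [0.183, -0.65, 0.405] pointing down, gripper open.
Joint ranges: [-2.77, 2.77], [-0.9, 2.22], [0.21, 2.48], [-1.53, 4.67], [0.24, 2.81], [-2.84, 2.84]. Speed limits (rad/s): [2.79, 2.79, 3.14, 3.14, 3.14, 3.14].

## Interface

Orientations are given as a unit quaternion [x, y, z, w].
In Python, from plant import get_state, read_camera, sign_off gives the robot as it stands.
- The arm moves only by the shell command python3 -m jog 'ROWS' [FORCE]. ROWS is JSON, a list of rows, each an object of numbers: "grip": the closure, from 0 (fully open) to 1 (shut); "x", "y", "z": the shift along the tool's x, y, z in mm; "rx", "ry", "rz": the turn, a rotation vector about the tool's x, y, z in degrees. A call has 1 to 8 rows; each row shifts and turns the commanded pose from where the row before left it, along the tool's axes as they then stand; what a row does not reach is not made up. A row lasts 1/12 s, in which the tool goes at most 41.7 mm and 7.16 degrees, less where a joint would pass 70% of its speed; a pose out of reach is approached as far as the arm can. A call with a gripper value outside its range is refused whole. The fingers move at their own pace and stop on an object; FORCE is the grip in N (left out, the last holds). Time passes only in rows, so rows that do not move let the fingers close. It gives the time, the measured TCP pose, the force and the opening at its end, in the units of the state.
- get_state(): the state, without advancing time (a new reading comes with each control period).
- read_camera(name): name is "scene" or "top" or "wrist"; returns a dict with "frame" (384x512x3 uint8, red, green, blue), "intrinsics" (3x3 intrinsics, pixels), "R" (3x3) and "t" (3): a world point X has camera coordinates R X + t. Camera axes: x right, y down, z forward; pixel columns grow to the right and rows downward; lengths in m; the calibration is good to about 2 mm. A picture is of the moment at which its call begins. There is no depth.
- sign_off(): hands the job in, once; it reports no verdict.
The state is a dict: "time": time; "qpos": joint angles; "dq": joint speeds; "joint_efforts": joint torques, N m; "eef_pos": TCP position; "tcp_rot": TCP orientation; "contact_force": force on the tool from outside, world axes, zero at the start; "wrist_torque": the same for the moment, N m; "opening": opening from 0.0 (shut) to 1.0 (fully open).
Only numpy, scipy, OpenCV 4.12 (cv2) and the standard library are available. Lean on these libraries where they do the work, as an engineer would, in place of code of your own. Each camera call takes 0.05 s, during which the arm holds its last target.

## Task

Clear the grey blank blocks out of the exposure bed into the green tray, right way up, and load every amber glass sample cell from the blue mat into the bed, one flat in each bay, gripping the glass with no more than 40 N and setting it down gently; then lay the steel retaining bar across the two blue-cheeked saddles over them. Only then take the yellow-headed key from its grey stand, push it fully into the key switch of the laser controller and turn it clockwise to on, as far as it goes, and leave it there. Leave the amber oil bottle and the brass objective standing where they are.

Things in the scene. Friction and masses are not known exactly. Their poses are not given: they have to be found in the camera images.
- cell0_mid (a point): Glass sample cell, an amber block with white end caps, 70 mm long (its x) by 24 mm wide (its y) by 30 mm tall (z), about 0.12 kg, lying loose on the blue mat (3 mm thick, on the bench). This point is its centre, 15 mm above its underside. Two or three cells are present; an absent one reads None. Fragile: grip it by its 24 mm width with at most 40 N and do not drop it.
- cell1_mid (a point): Another glass sample cell, the same as cell0.
- cell2_mid (a point): Another glass sample cell, the same as cell0.
- blank0_mid (a point): Grey plastic blank block with a green band, the same size as a cell (70 x 24 x 30 mm, x, y, z), about 0.12 kg, left in a bay of the bed; this point is its centre. One or two of the three are present; an absent one reads None.
- blank1_mid (a point): Another blank block, the same as blank0.
- blank2_mid (a point): Another blank block, the same as blank0.
- tray_floor (a point): Green tray for the blanks, fixed; this point is the centre of its floor, 4 mm above the bench, z up. Inside it is 92 mm (its x) by 132 mm (y), with walls 6 mm high above the floor; two blanks fit side by side, lengths along the tray's x.
- bed_mid (a point): Exposure bed, fixed; this point is the centre of the bay floor, 6 mm above the bench, z up. Three bays centred at its y = -54, 0, 54 mm, x = 0; each takes one cell, the cell's length along x. A bay's floor is 32 mm (y) by 80 mm (x), between ribs 22 mm wide and 4 mm high. A white scan head 44 mm tall stands at x = 55 to 115 mm, y = -75 to 75 mm.
- saddle (a point): Middle of the seat of the bed's saddle at y = 107 mm of bed_mid, 34 mm above it (same axes as bed_mid); the other saddle is its mirror image at y = -107 mm. Each seat is 20 mm wide along y; blue cheeks 10 mm high leave 32 mm between them along x. A laid bar passes 4 mm above the cells.
- bar_grip (a point): Steel retaining bar, 230 mm long (its y), 24 mm wide (x), 10 mm thick, 0.3 kg, flat on the bench, with an upright red grip on its middle: 14 mm thick (x), 40 mm long (y), 36 mm tall. This point is the grip's centre, 28 mm above the bar's underside. In the saddles it is 62 mm above bed_mid, centred over it, bar's y along the bed's y either way round.
- key_head (a point): Key, 76 mm tall, 0.05 kg, loose, upright, its blade 24 mm deep in a grey stand (60 x 60 x 36 mm, fixed). Yellow head 36 mm wide (x), 12 mm thick (y), 46 mm tall; this point is its centre, 53 mm above the blade's tip. Steel blade below the head 14 mm wide (x), 5 mm thick (y), 30 mm long. z points up along the key.
- key_tip (a point): The middle of the end of the key's blade, 53 mm below key_head along the key's z; same axes.
- switch_slot (a point): Centre of the mouth of the key slot in the brass rotor on top of the laser controller, 51 mm above the bench, z up. Slot 17 mm long (its x), 8 mm wide (y), 24 mm deep. A dark bezel ring, 36 mm inside, stands 2 mm above the mouth. The key goes in with its x along the slot's x, either way round; fully in, key_head is 29 mm above this point. The axes turn with the rotor.
- switch (a joint): Angle of the key switch, rad: 0 to 0.1 is off, 1.22 is on, at a hard stop; it grows clockwise seen from above, needs about 0.05 N m and stays where it is left. The blade has about 0.2 rad of play in the slot before it drives the rotor.
- controller: Laser controller, fixed white box 120 x 120 mm, 50 mm tall, with the key switch on top; origin at the centre of its underside.
- oil: Amber bottle, 44 mm across, 90 mm tall, a loose bystander not to be disturbed; origin at the centre of its underside.
- objective: Brass microscope objective, 32 mm across, 50 mm tall, a loose bystander not to be disturbed; origin at the centre of its underside.

How it is judged:
On the way, in this order (a step that is already met when the one before it is completed fails the run):
1. every blank stands upright in the tray and every sample cell lies flat in a bay of the bed, let go (x of blank0_mid in the frame of tray_floor between -0.05 and 0.05 m and y of blank0_mid in the frame of tray_floor between -0.07 and 0.07 m and z of blank0_mid in the frame of tray_floor between 0.01 and 0.019 m and angle between each of blank0_mid, blank1_mid, blank2_mid's own z axis and vertical below 0.15 rad and x of blank1_mid in the frame of tray_floor between -0.05 and 0.05 m and y of blank1_mid in the frame of tray_floor between -0.07 and 0.07 m and z of blank1_mid in the frame of tray_floor between 0.01 and 0.019 m and x of blank2_mid in the frame of tray_floor between -0.05 and 0.05 m and y of blank2_mid in the frame of tray_floor between -0.07 and 0.07 m and z of blank2_mid in the frame of tray_floor between 0.01 and 0.019 m and x of cell0_mid in the frame of bed_mid between -0.009 and 0.009 m and y of cell0_mid in the frame of bed_mid between -0.064 and 0.064 m and z of cell0_mid in the frame of bed_mid between 0.011 and 0.0178 m and angle between each of cell0_mid, cell1_mid, cell2_mid's own z axis and vertical below 0.1 rad and x of cell1_mid in the frame of bed_mid between -0.009 and 0.009 m and y of cell1_mid in the frame of bed_mid between -0.064 and 0.064 m and z of cell1_mid in the frame of bed_mid between 0.011 and 0.0178 m and x of cell2_mid in the frame of bed_mid between -0.009 and 0.009 m and y of cell2_mid in the frame of bed_mid between -0.064 and 0.064 m and z of cell2_mid in the frame of bed_mid between 0.011 and 0.0178 m and contact force between the fingers and cell0 below 0.5 N and contact force between the fingers and cell1 below 0.5 N and contact force between the fingers and cell2 below 0.5 N), for 0.2 s.
2. the retaining bar lies in both saddles over the cells, let go (x of cell0_mid in the frame of bed_mid between -0.009 and 0.009 m and y of cell0_mid in the frame of bed_mid between -0.064 and 0.064 m and z of cell0_mid in the frame of bed_mid between 0.011 and 0.0178 m and angle between each of cell0_mid, cell1_mid, cell2_mid's own z axis and vertical below 0.1 rad and x of cell1_mid in the frame of bed_mid between -0.009 and 0.009 m and y of cell1_mid in the frame of bed_mid between -0.064 and 0.064 m and z of cell1_mid in the frame of bed_mid between 0.011 and 0.0178 m and x of cell2_mid in the frame of bed_mid between -0.009 and 0.009 m and y of cell2_mid in the frame of bed_mid between -0.064 and 0.064 m and z of cell2_mid in the frame of bed_mid between 0.011 and 0.0178 m and x of bar_grip in the frame of bed_mid between -0.008 and 0.008 m and y of bar_grip in the frame of bed_mid between -0.016 and 0.016 m and z of bar_grip in the frame of bed_mid between 0.057 and 0.067 m and angle between bar_grip's own z axis and vertical below 0.08 rad and angle between the y axis of bar_grip and the y axis of bed_mid, either way round below 0.15 rad and contact force between the fingers and bar below 0.5 N), for 0.2 s.
3. the key is fully in the switch, which is still off (horizontal distance between key_tip and switch_slot below 0.005 m and z of key_tip in the frame of switch_slot below -0.02 m and angle between key_head's own z axis and vertical below 0.2 rad and value of joint switch below 0.35 rad), for 0.1 s.
4. the switch is turned to on with the key in it (horizontal distance between key_tip and switch_slot below 0.005 m and z of key_tip in the frame of switch_slot below -0.02 m and angle between key_head's own z axis and vertical below 0.2 rad and value of joint switch above 1.05 rad), for 0.1 s.
At the end, for the whole second after the job is handed in: Blanks upright in the tray; each cell present lies flat in a bay (9 mm of the midline, tilt under 0.1 rad); the bar lies in both saddles (8 mm across, 16 mm along, tilt under 0.08); the key is 20 mm or more deep in the switch, which is past 1.05 rad of 1.22; all at rest (all of step 4 and x of blank0_mid in the frame of tray_floor between -0.05 and 0.05 m and y of blank0_mid in the frame of tray_floor between -0.07 and 0.07 m and z of blank0_mid in the frame of tray_floor between 0.01 and 0.019 m and angle between each of blank0_mid, blank1_mid, blank2_mid's own z axis and vertical below 0.15 rad and x of blank1_mid in the frame of tray_floor between -0.05 and 0.05 m and y of blank1_mid in the frame of tray_floor between -0.07 and 0.07 m and z of blank1_mid in the frame of tray_floor between 0.01 and 0.019 m and x of blank2_mid in the frame of tray_floor between -0.05 and 0.05 m and y of blank2_mid in the frame of tray_floor between -0.07 and 0.07 m and z of blank2_mid in the frame of tray_floor between 0.01 and 0.019 m and x of cell0_mid in the frame of bed_mid between -0.009 and 0.009 m and y of cell0_mid in the frame of bed_mid between -0.064 and 0.064 m and z of cell0_mid in the frame of bed_mid between 0.011 and 0.0178 m and angle between each of cell0_mid, cell1_mid, cell2_mid's own z axis and vertical below 0.1 rad and x of cell1_mid in the frame of bed_mid between -0.009 and 0.009 m and y of cell1_mid in the frame of bed_mid between -0.064 and 0.064 m and z of cell1_mid in the frame of bed_mid between 0.011 and 0.0178 m and x of cell2_mid in the frame of bed_mid between -0.009 and 0.009 m and y of cell2_mid in the frame of bed_mid between -0.064 and 0.064 m and z of cell2_mid in the frame of bed_mid between 0.011 and 0.0178 m and x of bar_grip in the frame of bed_mid between -0.008 and 0.008 m and y of bar_grip in the frame of bed_mid between -0.016 and 0.016 m and z of bar_grip in the frame of bed_mid between 0.057 and 0.067 m and angle between bar_grip's own z axis and vertical below 0.08 rad and angle between the y axis of bar_grip and the y axis of bed_mid, either way round below 0.15 rad and linear speed of each of cell0, cell1, cell2, blank0, blank1, blank2, bar, key below 0.02 m/s); the robot touches nothing.
It fails at once if a glass cell is gripped with more than 45 N (90 N over both fingers) (contact force between the fingers and cell0 above 90 N or contact force between the fingers and cell1 above 90 N or contact force between the fingers and cell2 above 90 N).
It fails at once if a glass cell is pressed on the bed with over 40 N (contact force between any of cell0, cell1, cell2 and bed above 40 N).
It fails at once if a glass cell is let fall from more than about 10 mm ((linear speed of cell0 above 0.45 m/s and contact force between the fingers and cell0 below 0.5 N) or (linear speed of cell1 above 0.45 m/s and contact force between the fingers and cell1 below 0.5 N) or (linear speed of cell2 above 0.45 m/s and contact force between the fingers and cell2 below 0.5 N)).
It fails at once if the oil bottle or the objective is moved by more than 50 mm (distance of any of oil, objective from where it was at the start of the episode above 0.05 m).
Of cell0, cell1, cell2 only 2 to 3 are there at a start; the rules pass over those that are not, and their reading is None.
Of blank0, blank1, blank2 only 1 to 2 are there at a start; the rules pass over those that are not, and their reading is None.
At some moment in a run one of bar may be knocked a few centimetres aside while the robot is not near it.
It also fails if it takes over 210 s, if anything falls off the work surface, if the arm or the gripper's body presses on something with over 40 N, if the wrist force passes 120 N, or if a joint passes its speed limit or range.

## Working session

There is one attempt and no reset: what is moved stays moved. The work goes in short steps, Python scripts to look and compute and a shell command to move; the robot and the scene stay as the last step left them, time stands still between calls to the robot, and variables do not carry over. Pictures are saved under pics/ and viewed, and the job is handed in when it is done.

```bash
ls; mkdir -p pics; python3 - <<'E'
from plant import get_state, read_camera
import cv2
print(get_state())
for n in("scene","top","wrist"):
    c=read_camera(n); cv2.imwrite(f"pics/{n}0.png",c["frame"][:,:,::-1]); print(n,c["intrinsics"].tolist(),c["R"].round(4).tolist(),c["t"].round(4).tolist())
E
```

```text
pics
{'time': 0.0, 'qpos': array([-1.44703038e+00,  2.87232247e-01,  1.57822074e+00, -1.42852094e-05,
        1.27858822e+00, -1.49992846e-01]), 'dq': array([-0.00019772, -0.00012439,  0.00106934,  0.00012795, -0.00127226,
       -0.00073592]), 'joint_efforts': array([-1.70392250e-03, -4.05985665e+01, -2.92627162e+01, -2.01304256e-04,
        5.71558005e-03,  9.06772812e-06]), 'eef_pos': array([ 0.18248814, -0.6496002 ,  0.40327858]), 'tcp_rot': array([ 0.79698   , -0.60400446, -0.00085917, -0.0008722 ]), 'contact_force': array([-0.12866591,  0.27542022,  1.04618018]), 'wrist_torque': array([-0.03779671,  0.00938136, -0.01650731]), 'opening': 0.9983972328840792}
scene [[354.81411173842383, 0.0, 259.3937287320864], [0.0, 354.81411173842383, 185.7560021570517], [0.0, 0.0, 1.0]] [[-0.6702, 0.7419, 0.0193], [0.4601, 0.4357, -0.7736], [-0.5824, -0.5096, -0.6333]] [0.3948, -0.1473, 1.2393]
top [[461.67342835076346, 0.0, 250.16048040578204], [0.0, 461.67342835076346, 195.6252904575443], [0.0, 0.0, 1.0]] [[-0.019, -0.9998, 0.0046], [-0.9984, 0.0187, -0.0542], [0.0541, -0.0057, -0.9985]] [-0.0523, 0.4744, 1.4992]
wrist [[338.80969101285694, 0.0, 253.71538494754788], [0.0, 338.80969101285694, 188.23093003013943], [0.0, 0.0, 1.0]] [[0.2705, -0.9627, -0.003], [-0.9126, -0.2574, 0.3176], [-0.3065, -0.0832, -0.9482]] [-0.6739, -0.0412, 0.3809]
```

View pics/top0.png

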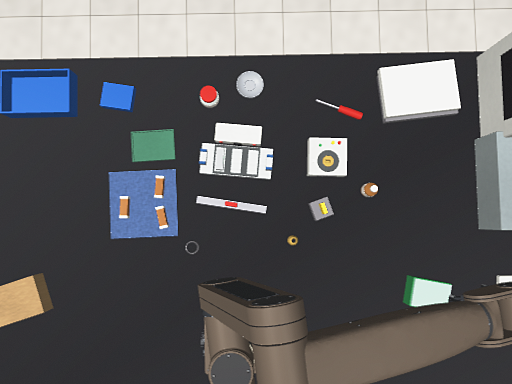

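View pics/scene0.png

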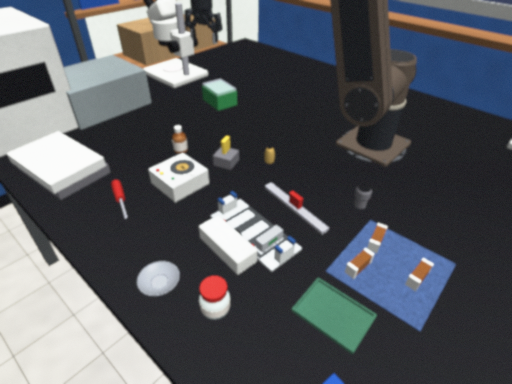

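View pics/wrist0.png

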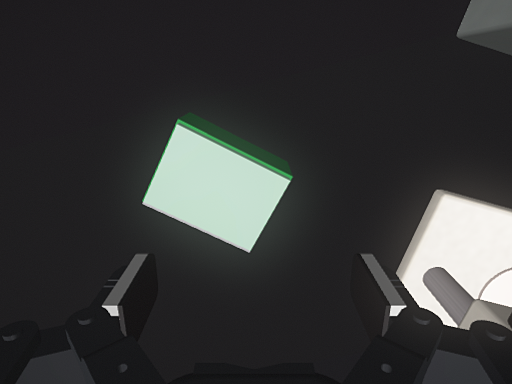

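Top view shows: blue mat with 3 amber cells at (159,186), (123,207), (162,217); tray at (153,145); bed at (237,160); bar at (231,205); key stand at (321,208); controller at (328,157); oil at (370,189); objective at (292,240). I'll zoom in.

```bash
cat > h.py <<'E'
import numpy as np, cv2
from plant import get_state, read_camera
from scipy.spatial.transform import Rotation as Ro
def ray(c,uv,z):
    K,R,t=map(np.array,(c["intrinsics"],c["R"],c["t"]))
    d=R.T@np.linalg.solve(K,np.array([uv[0],uv[1],1.])); o=-R.T@t
    return o+d*(z-o[2])/d[2]
def proj(c,X):
    K,R,t=map(np.array,(c["intrinsics"],c["R"],c["t"]))
    p=K@(R@np.array(X)+t); return p[:2]/p[2]
def snap(n,fn,crop=None,s=1):
    c=read_camera(n); f=c["frame"][:,:,::-1].copy()
    if crop: x0,y0,x1,y1=crop; f=f[y0:y1,x0:x1]
    cv2.imwrite("pics/"+fn,cv2.resize(f,None,fx=s,fy=s,interpolation=cv2.INTER_CUBIC)); return c
E
python3 - <<'E'
from h import *
c=snap("top","topz.png",(100,115,360,255),3)
for n,uv,z in [("cell a",(159,186),.033),("b",(123,207),.033),("c",(162,217),.033),("tray",(153,145),.004),("bed",(237,160),.01),("bar",(231,205),.046),("key",(324,208),.08),("sw",(328,160),.05),("oil",(370,189),.09),("obj",(292,240),.05)]:
    p=ray(c,uv,z); print(n,p.round(3),np.hypot(p[0],p[1]).round(3))
E
```

```text
cell a [0.509 0.233 0.033] 0.56
b [0.443 0.349 0.033] 0.564
c [0.409 0.224 0.033] 0.466
tray [0.648 0.257 0.004] 0.697
bed [ 0.592 -0.02   0.01 ] 0.592
bar [0.443 0.001 0.046] 0.443
key [ 0.427 -0.291  0.08 ] 0.516
sw [ 0.581 -0.313  0.05 ] 0.66
oil [ 0.483 -0.434  0.09 ] 0.649
obj [ 0.328 -0.191  0.05 ] 0.379
```

View pics/topz.png

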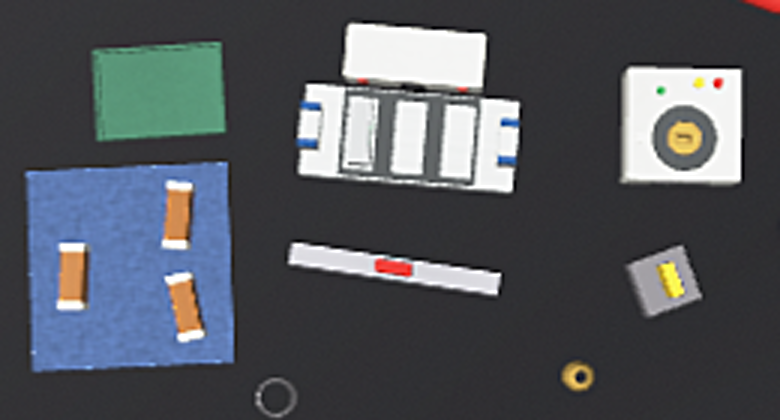

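```bash
cat >> h.py <<'E'
def pose():
    s=get_state(); return np.array(s["eef_pos"]),Ro.from_quat(s["tcp_rot"]).as_matrix(),s
def plan(x,y,z,yaw=None):
    """grasp-point target (155mm ahead of TCP), tool down; prints tool-frame shift after rotation"""
    p,R,s=pose()
    cy=np.degrees(np.arctan2(R[1,0],R[0,0]))
    if yaw is None: yaw=cy
    dyaw=(yaw-cy+180)%360-180
    a=np.radians(yaw); c_,s_=np.cos(a),np.sin(a)
    Rt=np.array([[c_,s_,0],[s_,-c_,0],[0,0,-1.]])
    rv=np.degrees(Ro.from_matrix(R.T@Rt).as_rotvec())
    d=np.array([x,y,z+.155])-p
    q6=np.degrees(np.arctan2(y,x))-yaw
    print("t",round(s["time"],2),"TCP",p.round(4),"yaw",round(cy,2),"rotvec",rv.round(2),"shift tool mm",(Rt.T@d*1000).round(1),"dist",round(np.linalg.norm(d)*1000),"q6 target",round((q6+180)%360-180,1),"F",s["contact_force"].round(1),"open",round(s["opening"],3))
E
python3 - <<'E'
from h import *
c=read_camera("wrist"); p,R,s=pose()
R_=np.array(c["R"]); o=-R_.T@c["t"]
print("cam in tool",R.T@(o-p), "axis",R.T@R_[2])
plan(0.54,-0.02,0.25,-90)
E
```

```text
cam in tool [ 0.00025835 -0.08194261  0.03138011] axis [-0.00102193  0.31785559  0.94813859]
t 0.25 TCP [ 0.1825 -0.6497  0.404 ] yaw -74.31 rotvec [-0.    0.07 15.69] shift tool mm [-629.7 -357.5   -1. ] dist 724 q6 target 87.9 F [-0.1  0.4 -0.4] open 1.001
```

```bash
python3 -m jog '[{"x":41,"y":0}]'; python3 -c "
from h import *
plan(0.54,-0.02,0.25,-90)"
```

```text
t 0.25 TCP [ 0.1825 -0.6497  0.404 ] yaw -74.31 rotvec [-0.    0.07 15.69] shift tool mm [-629.7 -357.5   -1. ] dist 724 q6 target 87.9 F [-0.1  0.4 -0.4] open 1.001$[0]: bad value
```

```bash
python3 -m jog '[{"grip":0,"x":-5,"y":0,"z":0,"rx":0,"ry":0,"rz":7}]' ; python3 -m jog -h|head -30;  python3 -c "
from h import *
plan(0.54,-0.02,0.25,-90)"
```

```text
time: 0.33
eef_pos: [0.1812, -0.6453, 0.4043]
tcp_rot: [0.758, -0.652, -0.0, -0.0]
contact_force: [-0.0, 0.4, 0.5]
opening: 0.999
t 0.33 TCP [ 0.1812 -0.6453  0.4043] yaw -81.42 rotvec [-0.    0.01  8.58] shift tool mm [-625.3 -358.8   -0.7] dist 721 q6 target 87.9 F [-0.   0.4  0.5] open 0.999invalid input: not JSON, or not a number
```

```bash
python3 -m jog '[{"grip":0,"rz":4.3},{"grip":0,"rz":4.3},{"grip":0,"x":-34,"y":-20},{"grip":0,"x":-34,"y":-20},{"grip":0,"x":-34,"y":-20},{"grip":0,"x":-34,"y":-20},{"grip":0,"x":-34,"y":-20},{"grip":0,"x":-34,"y":-20}]'
```

```text
$[0]: bad value
```

All seven keys are required, then.

```bash
python3 -m jog '[{"grip":0,"x":-34,"y":-20,"z":0,"rx":0,"ry":0,"rz":4.3},{"grip":0,"x":-34,"y":-20,"z":0,"rx":0,"ry":0,"rz":4.3},{"grip":0,"x":-34,"y":-20,"z":0,"rx":0,"ry":0,"rz":0},{"grip":0,"x":-34,"y":-20,"z":0,"rx":0,"ry":0,"rz":0},{"grip":0,"x":-34,"y":-20,"z":0,"rx":0,"ry":0,"rz":0},{"grip":0,"x":-34,"y":-20,"z":0,"rx":0,"ry":0,"rz":0},{"grip":0,"x":-34,"y":-20,"z":0,"rx":0,"ry":0,"rz":0},{"grip":0,"x":-34,"y":-20,"z":0,"rx":0,"ry":0,"rz":0}]'; python3 -c "
from h import *
plan(0.54,-0.02,0.25,-90)"
```

```text
time: 1.0
eef_pos: [0.3333, -0.3669, 0.4047]
tcp_rot: [0.707, -0.707, 0.0, -0.0]
contact_force: [0.3, -0.1, -0.1]
opening: 0.994
t 1.0 TCP [ 0.3333 -0.3669  0.4047] yaw -89.94 rotvec [-0.02 -0.01  0.06] shift tool mm [-3.469e+02 -2.067e+02 -3.000e-01] dist 404 q6 target 87.9 F [ 0.3 -0.1 -0.1] open 0.994
```

```bash
python3 -m jog '[{"grip":0,"x":-35,"y":-21,"z":0,"rx":0,"ry":0,"rz":0},{"grip":0,"x":-35,"y":-21,"z":0,"rx":0,"ry":0,"rz":0},{"grip":0,"x":-35,"y":-21,"z":0,"rx":0,"ry":0,"rz":0},{"grip":0,"x":-35,"y":-21,"z":0,"rx":0,"ry":0,"rz":0},{"grip":0,"x":-35,"y":-21,"z":0,"rx":0,"ry":0,"rz":0},{"grip":0,"x":-35,"y":-21,"z":0,"rx":0,"ry":0,"rz":0},{"grip":0,"x":-35,"y":-21,"z":0,"rx":0,"ry":0,"rz":0},{"grip":0,"x":-35,"y":-21,"z":0,"rx":0,"ry":0,"rz":0}]';python3 -m jog '[{"grip":0,"x":-35,"y":-20,"z":0,"rx":0,"ry":0,"rz":0},{"grip":0,"x":-20,"y":-15,"z":0,"rx":0,"ry":0,"rz":0},{"grip":0,"x":0,"y":0,"z":0,"rx":0,"ry":0,"rz":0},{"grip":0,"x":0,"y":0,"z":0,"rx":0,"ry":0,"rz":0}]'; python3 -c "
from h import *
plan(0.54,-0.02,0.25,-90)
snap('wrist','w1.png',None,1.5)"
```

```text
time: 1.67
eef_pos: [0.5009, -0.0864, 0.405]
tcp_rot: [0.708, -0.707, 0.0, -0.0]
contact_force: [0.9, -0.1, 1.0]
opening: 0.999
time: 2.0
eef_pos: [0.5357, -0.0323, 0.4045]
tcp_rot: [0.709, -0.706, -0.0, 0.0]
contact_force: [0.6, -0.2, 0.3]
opening: 1.004
t 2.0 TCP [ 0.5357 -0.0323  0.4045] yaw -89.74 rotvec [ 0.04 -0.01  0.26] shift tool mm [-12.3  -4.3  -0.5] dist 13 q6 target 87.9 F [ 0.6 -0.2  0.3] open 1.004
```

View pics/w1.png

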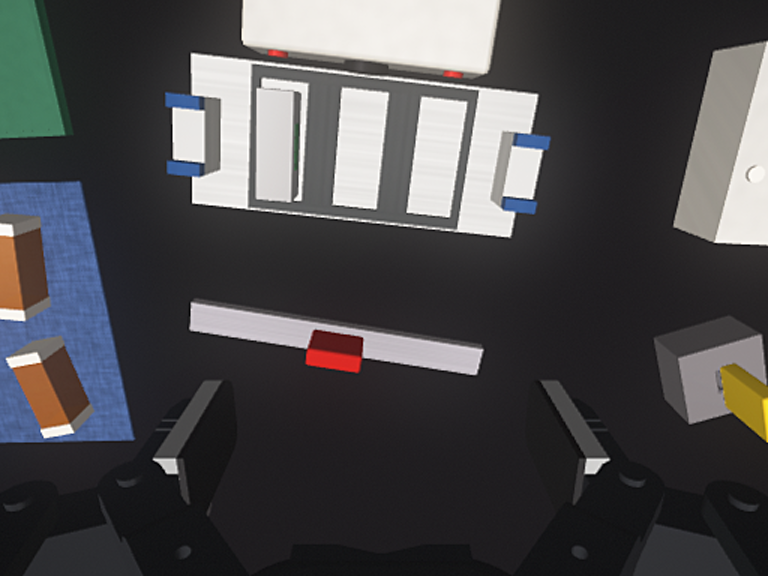

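The wrist view (shown at 1.5x) shows one blank, in the left bay at (277,145), the two empty bays at (361,147) and (436,156), and the bar's red grip at (335,350). Saddles are at (188,135) and (522,172).

```bash
python3 - <<'E'
from h import *
c=read_camera("wrist"); f=c["frame"]; g=cv2.cvtColor(f,cv2.COLOR_RGB2GRAY)
m=(g>150).astype(np.uint8)
n,l,st,ce=cv2.connectedComponentsWithStats(m)
for i in range(1,n):
    if st[i,4]<300: continue
    print(i,st[i],ce[i].round(1))
    cs,_=cv2.findContours((l==i).astype(np.uint8),cv2.RETR_EXTERNAL,cv2.CHAIN_APPROX_NONE)
    b=cv2.boxPoints(cv2.minAreaRect(cs[0])); 
    for z in(.006,.036):
        P=np.array([ray(c,q,z)[:2] for q in b]); 
        e1,e2=P[1]-P[0],P[2]-P[1]
        print("  z",z,"mid",P.mean(0).round(4),"L",np.linalg.norm(e1).round(4),np.linalg.norm(e2).round(4),"ang",np.degrees(np.arctan2(e1[1],e1[0])).round(1),np.degrees(np.arctan2(e2[1],e2[0])).round(1))
# tray, red grip
h=cv2.cvtColor(f,cv2.COLOR_RGB2HSV)
E
python3 -c "
import cv2
f=cv2.imread('pics/w1.png');cv2.imwrite('pics/w1z.png',cv2.resize(f[60:220,150:560],None,fx=1.9,fy=1.9))"
```

```text
1 [ 160    0  172   49 6702] [250.6  19.6]
  z 0.006 mid [ 0.6636 -0.0249] L 0.1647 0.0429 ang -89.8 -175.7
  z 0.036 mid [ 0.6598 -0.0256] L 0.1513 0.0394 ang -89.8 -175.7
2 [ 448   27   64  136 3442] [490.6 119.6]
  z 0.006 mid [ 0.5937 -0.2702] L 0.0621 0.1407 ang -89.8 -166.2
  z 0.036 mid [ 0.5956 -0.2509] L 0.057 0.1292 ang -89.8 -166.2
9 [ 126   35  235  123 7257] [250.6  96.7]
  z 0.006 mid [ 0.5922 -0.0198] L 0.1009 0.24 ang -13.2 -95.5
  z 0.036 mid [ 0.5942 -0.0209] L 0.0927 0.2204 ang -13.2 -95.5
12 [ 169   51   36   83 2342] [183.9  91.6]
  z 0.006 mid [0.5976 0.0391] L 0.0827 0.035 ang -7.8 -92.8
  z 0.036 mid [0.5992 0.0332] L 0.0759 0.0322 ang -7.8 -92.8
14 [ 221   57   37   82 2432] [238.5  97.5]
  z 0.006 mid [ 0.5923 -0.0166] L 0.0805 0.0322 ang -7.6 -95.4
  z 0.036 mid [ 0.5943 -0.0179] L 0.0739 0.0296 ang -7.6 -95.4
17 [ 270   64   41   80 2366] [289.4 103.2]
  z 0.006 mid [ 0.5864 -0.0713] L 0.0803 0.032 ang -6.1 -96.5
  z 0.036 mid [ 0.5889 -0.0682] L 0.0737 0.0293 ang -6.1 -96.5
19 [114  71  22  37 752] [124.2  89.4]
  z 0.006 mid [0.602  0.1014] L 0.0215 0.0362 ang -89.8 173.8
  z 0.036 mid [0.6033 0.0904] L 0.0198 0.0333 ang -89.8 173.8
34 [ 126  202  195   48 3010] [221.4 225. ]
  z 0.006 mid [0.4465 0.002 ] L 0.0234 0.2303 ang -14.8 -99.6
  z 0.036 mid [ 0.4604 -0.0009] L 0.0215 0.2114 ang -14.8 -99.6
```

View pics/w1z.png

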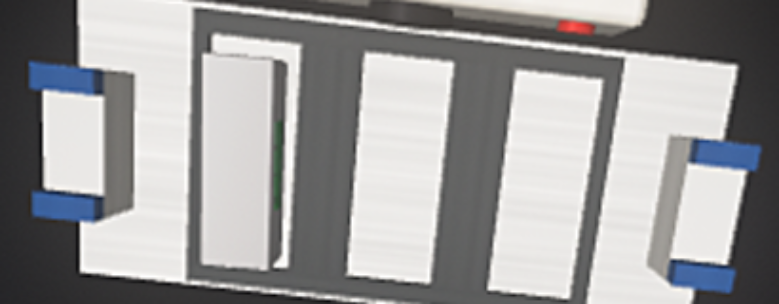

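```bash
python3 - <<'E'
from h import *
c=read_camera("wrist")
P=np.array([ray(c,q,.036)[:2] for q in [(170.9,58.6),(195.8,60),(194,134.7),(170.5,133.7)]])
print(P.round(4),P.mean(0).round(4))
for a,b in((0,3),(1,2),(0,1),(3,2)):
    d=P[b]-P[a]; print(np.linalg.norm(d).round(4),np.degrees(np.arctan2(d[1],d[0])).round(1))
# bar
h=cv2.cvtColor(c["frame"],cv2.COLOR_RGB2HSV)
t=read_camera("top"); h=cv2.cvtColor(t["frame"],cv2.COLOR_RGB2HSV)
m=((h[...,0]>60)&(h[...,0]<90)&(h[...,1]>80)).astype(np.uint8)
n,l,st,ce=cv2.connectedComponentsWithStats(m)
for i in range(1,n):
    if st[i,4]>300:
        cs,_=cv2.findContours((l==i).astype(np.uint8),cv2.RETR_EXTERNAL,cv2.CHAIN_APPROX_NONE)
        b=cv2.boxPoints(cv2.minAreaRect(cs[0])); Q=np.array([ray(t,q,.010)[:2] for q in b])
        print("tray",Q.mean(0).round(4),[ (np.linalg.norm(d).round(3),np.degrees(np.arctan2(d[1],d[0])).round(1)) for d in (Q[1]-Q[0],Q[2]-Q[1])])
plan(P.mean(0)[0],P.mean(0)[1],.06,-90)
E
```

```text
[[0.6307 0.0432]
 [0.6296 0.0201]
 [0.5598 0.0256]
 [0.5608 0.049 ]] [0.5952 0.0345]
0.0702 175.3
0.0699 175.5
0.0231 -92.9
0.0234 -92.4
tray [0.6467 0.2576] [(np.float64(0.142), np.float64(-87.6)), (np.float64(0.101), np.float64(-177.2))]
tray [ 0.1442 -0.6271] [(np.float64(0.098), np.float64(-12.8)), (np.float64(0.147), np.float64(-101.7))]
t 2.2 TCP [ 0.5349 -0.0345  0.4046] yaw -90.01 rotvec [ 0.02 -0.01 -0.01] shift tool mm [-69.  -60.3 189.6] dist 211 q6 target 93.3 F [-0.2 -0.1  0.6] open 1.0
```

```bash
python3 -m jog '[{"grip":0.4,"x":-20,"y":-15,"z":25,"rx":0,"ry":0,"rz":4.6},{"grip":0.4,"x":-20,"y":-15,"z":30,"rx":0,"ry":0,"rz":0},{"grip":0.4,"x":-20,"y":-15,"z":30,"rx":0,"ry":0,"rz":0},{"grip":0.4,"x":-8,"y":-15,"z":30,"rx":0,"ry":0,"rz":0},{"grip":0.4,"x":0,"y":0,"z":25,"rx":0,"ry":0,"rz":0},{"grip":0.4,"x":0,"y":0,"z":0,"rx":0,"ry":0,"rz":0},{"grip":0.4,"x":0,"y":0,"z":0,"rx":0,"ry":0,"rz":0}]'; python3 -c "
from h import *
plan(0.5952,0.0345,0.032,-94.6)
snap('wrist','w2.png',None,1.5)"
```

```text
time: 2.78
eef_pos: [0.5982, 0.0299, 0.2632]
tcp_rot: [-0.678, 0.735, 0.002, -0.001]
contact_force: [-0.2, -0.6, 1.1]
opening: 0.598
t 2.78 TCP [0.5982 0.0299 0.2632] yaw -94.6 rotvec [0.25 0.   0.  ] shift tool mm [-4.3  3.3 76.2] dist 76 q6 target 97.9 F [-0.2 -0.6  1.1] open 0.598
```

View pics/w2.png

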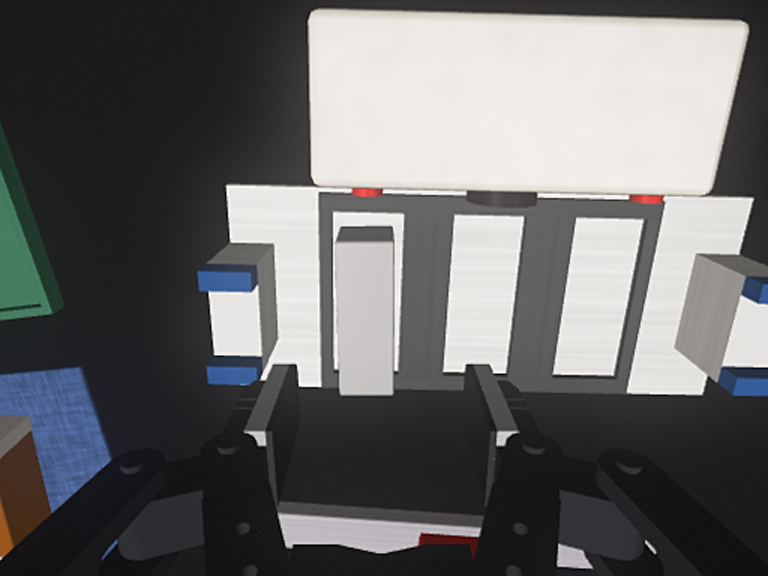

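Blank (365,310) lies between the fingers (272 and 485); the remaining offset agrees with the plan. Going down and gripping.

```bash
python3 -m jog '[{"grip":0.4,"x":-4.3,"y":3.3,"z":20,"rx":0,"ry":0,"rz":0},{"grip":0.4,"x":0,"y":0,"z":25,"rx":0,"ry":0,"rz":0},{"grip":0.4,"x":0,"y":0,"z":20,"rx":0,"ry":0,"rz":0},{"grip":0.4,"x":0,"y":0,"z":11,"rx":0,"ry":0,"rz":0},{"grip":0.4,"x":0,"y":0,"z":0,"rx":0,"ry":0,"rz":0},{"grip":1,"x":0,"y":0,"z":0,"rx":0,"ry":0,"rz":0},{"grip":1,"x":0,"y":0,"z":0,"rx":0,"ry":0,"rz":0},{"grip":1,"x":0,"y":0,"z":0,"rx":0,"ry":0,"rz":0}]' 30;python3 -m jog '[{"grip":1,"x":0,"y":0,"z":0,"rx":0,"ry":0,"rz":0},{"grip":1,"x":0,"y":0,"z":0,"rx":0,"ry":0,"rz":0}]'; python3 -c "
from h import *
plan(0.5952,0.0345,0.032,-94.6)"
```

```text
time: 3.5
eef_pos: [0.5972, 0.0352, 0.1914]
tcp_rot: [-0.679, 0.734, -0.002, 0.002]
contact_force: [0.0, 0.3, -1.1]
opening: 0.273
time: 3.67
eef_pos: [0.5972, 0.0352, 0.1914]
tcp_rot: [-0.679, 0.734, -0.002, 0.001]
contact_force: [-0.2, -0.7, 6.5]
opening: 0.269
t 3.67 TCP [0.5972 0.0352 0.1914] yaw -94.51 rotvec [-0.26 -0.02  0.09] shift tool mm [0.9 2.  4.4] dist 5 q6 target 97.9 F [-0.2 -0.7  6.5] open 0.269
```

```bash
python3 -m jog '[{"grip":1,"x":0,"y":0,"z":-15,"rx":0,"ry":0,"rz":0},{"grip":1,"x":0,"y":0,"z":-30,"rx":0,"ry":0,"rz":0},{"grip":1,"x":0,"y":0,"z":-30,"rx":0,"ry":0,"rz":0},{"grip":1,"x":0,"y":0,"z":0,"rx":0,"ry":0,"rz":0}]'; python3 -c "
from h import *
plan(0.6467,0.2576,0.09,-87.4)"
```

```text
time: 4.0
eef_pos: [0.5983, 0.0353, 0.2708]
tcp_rot: [-0.679, 0.734, -0.005, 0.004]
contact_force: [2.6, -0.4, 0.7]
opening: 0.275
t 4.0 TCP [0.5983 0.0353 0.2708] yaw -94.5 rotvec [-0.7  -0.06 -7.1 ] shift tool mm [-219.9  -58.5   25.8] dist 229 q6 target 109.1 F [ 2.6 -0.4  0.7] open 0.275
```

```bash
python3 -m jog '[{"grip":1,"x":0,"y":0,"z":0,"rx":-0.7,"ry":0,"rz":-7.1},{"grip":1,"x":-34,"y":-10,"z":0,"rx":0,"ry":0,"rz":0},{"grip":1,"x":-37,"y":-10,"z":0,"rx":0,"ry":0,"rz":0},{"grip":1,"x":-37,"y":-10,"z":0,"rx":0,"ry":0,"rz":0},{"grip":1,"x":-37,"y":-10,"z":0,"rx":0,"ry":0,"rz":0},{"grip":1,"x":-37,"y":-10,"z":0,"rx":0,"ry":0,"rz":0},{"grip":1,"x":-37,"y":-8,"z":0,"rx":0,"ry":0,"rz":0},{"grip":1,"x":0,"y":0,"z":0,"rx":0,"ry":0,"rz":0}]'; python3 -m jog '[{"grip":1,"x":0,"y":0,"z":0,"rx":0,"ry":0,"rz":0},{"grip":1,"x":0,"y":0,"z":0,"rx":0,"ry":0,"rz":0}]'; python3 -c "
from h import *
plan(0.6467,0.2576,0.034,-87.4)
snap('wrist','w3.png',None,1.5)
snap('top','t3.png',(90,110,290,260),3)"
```

```text
time: 4.67
eef_pos: [0.6437, 0.2628, 0.2629]
tcp_rot: [0.725, -0.689, -0.005, 0.003]
contact_force: [-0.9, -1.2, -0.7]
opening: 0.273
time: 4.83
eef_pos: [0.6436, 0.2568, 0.2623]
tcp_rot: [0.723, -0.691, -0.005, 0.005]
contact_force: [-0.4, -0.4, -1.9]
opening: 0.273
t 4.83 TCP [0.6436 0.2568 0.2623] yaw -87.37 rotvec [ 0.78 -0.    0.03] shift tool mm [-0.6 -3.1 73.3] dist 73 q6 target 109.1 F [-0.4 -0.4 -1.9] open 0.273
```

View pics/w3.png

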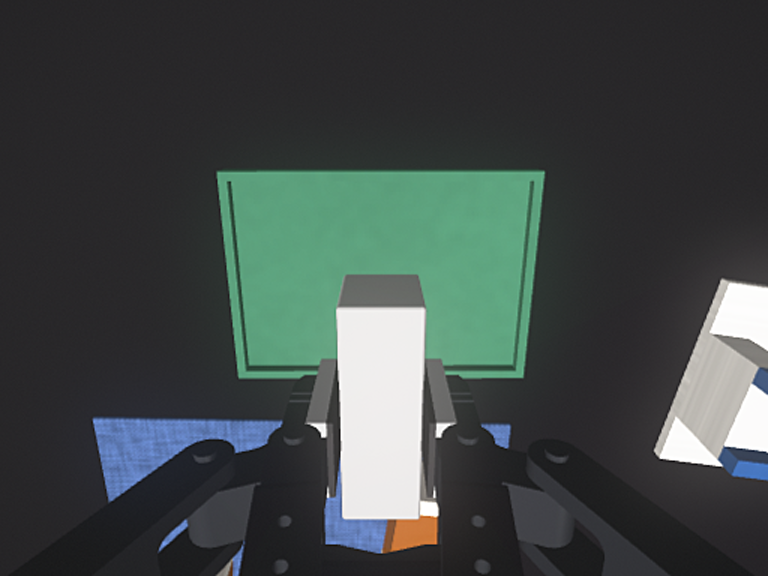

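```bash
python3 -c "
from h import *
c=read_camera('wrist')
P=np.array([ray(c,(u/1.5,v/1.5),.01)[:2] for u,v in [(218,171),(544,171),(523,378),(239,378)]])
print(P.round(4).tolist(),P.mean(0))"
python3 -m jog '[{"grip":1,"x":0,"y":0,"z":15,"rx":0.7,"ry":0,"rz":0},{"grip":1,"x":0,"y":-3,"z":25,"rx":0,"ry":0,"rz":0},{"grip":1,"x":0,"y":0,"z":20,"rx":0,"ry":0,"rz":0},{"grip":1,"x":0,"y":0,"z":5,"rx":0,"ry":0,"rz":0},{"grip":1,"x":0,"y":0,"z":0,"rx":0,"ry":0,"rz":0},{"grip":1,"x":0,"y":0,"z":0,"rx":0,"ry":0,"rz":0}]'; python3 -c "
from h import *
plan(0.6467,0.2576,0.036,-87.4)"
```

```text
[[0.6955, 0.3273], [0.7016, 0.1884], [0.6016, 0.1836], [0.5953, 0.3231]] [0.64849832 0.25560366]
time: 5.48
eef_pos: [0.6471, 0.2563, 0.1987]
tcp_rot: [0.723, -0.691, -0.0, -0.0]
contact_force: [0.1, 0.0, -1.5]
opening: 0.275
t 5.48 TCP [0.6471 0.2563 0.1987] yaw -87.47 rotvec [-0.02  0.05 -0.07] shift tool mm [-1.3  0.4  7.7] dist 8 q6 target 109.1 F [ 0.1  0.  -1.5] open 0.275
```

```bash
python3 -m jog '[{"grip":1,"x":0,"y":0,"z":5,"rx":0,"ry":0,"rz":0},{"grip":1,"x":0,"y":0,"z":2,"rx":0,"ry":0,"rz":0},{"grip":1,"x":0,"y":0,"z":0,"rx":0,"ry":0,"rz":0},{"grip":0.3,"x":0,"y":0,"z":0,"rx":0,"ry":0,"rz":0},{"grip":0.3,"x":0,"y":0,"z":0,"rx":0,"ry":0,"rz":0},{"grip":0.3,"x":0,"y":0,"z":0,"rx":0,"ry":0,"rz":0},{"grip":0.3,"x":0,"y":0,"z":-20,"rx":0,"ry":0,"rz":0},{"grip":0.3,"x":0,"y":0,"z":-40,"rx":0,"ry":0,"rz":0}]'; python3 -c "
from h import *
plan(0.495,0.28,0.25,-90)"
```

```text
time: 6.15
eef_pos: [0.6446, 0.2563, 0.2451]
tcp_rot: [0.723, -0.691, -0.004, 0.005]
contact_force: [0.5, 0.3, -0.5]
opening: 0.7
t 6.15 TCP [0.6446 0.2563 0.2451] yaw -87.42 rotvec [ 0.71 -0.11  2.58] shift tool mm [ -23.7  149.6 -159.9] dist 220 q6 target 119.5 F [ 0.5  0.3 -0.5] open 0.7
```

```bash
python3 -m jog '[{"grip":0.3,"x":-3,"y":10,"z":-40,"rx":0,"ry":0,"rz":2.6},{"grip":0.3,"x":-3,"y":25,"z":-30,"rx":0,"ry":0,"rz":0},{"grip":0.3,"x":-3,"y":28,"z":-30,"rx":0,"ry":0,"rz":0},{"grip":0.3,"x":-3,"y":28,"z":-30,"rx":0,"ry":0,"rz":0},{"grip":0.3,"x":-3,"y":30,"z":-24,"rx":0,"ry":0,"rz":0},{"grip":0.3,"x":0,"y":30,"z":0,"rx":0,"ry":0,"rz":0},{"grip":0.3,"x":0,"y":24,"z":0,"rx":0,"ry":0,"rz":0},{"grip":0.3,"x":0,"y":0,"z":0,"rx":0,"ry":0,"rz":0}]';  python3 -m jog '[{"grip":0.3,"x":0,"y":0,"z":0,"rx":0,"ry":0,"rz":0},{"grip":0.3,"x":0,"y":0,"z":0,"rx":0,"ry":0,"rz":0}]'; python3 -c "
from h import *
plan(0.495,0.28,0.25,-90)
snap('wrist','w4.png',None,1.5)
snap('top','t4.png',(90,110,290,260),3)"
```

```text
time: 6.82
eef_pos: [0.4682, 0.2719, 0.4062]
tcp_rot: [0.708, -0.706, -0.001, -0.0]
contact_force: [0.2, 0.4, 0.7]
opening: 0.7
time: 6.98
eef_pos: [0.472, 0.2715, 0.4057]
tcp_rot: [-0.707, 0.707, -0.0, 0.001]
contact_force: [-0.1, 0.2, 0.1]
opening: 0.7
t 6.98 TCP [0.472  0.2715 0.4057] yaw -90.0 rotvec [-0.08  0.06 -0.  ] shift tool mm [ -8.5 -23.    0.7] dist 25 q6 target 119.5 F [-0.1  0.2  0.1] open 0.7
```

View pics/w4.png

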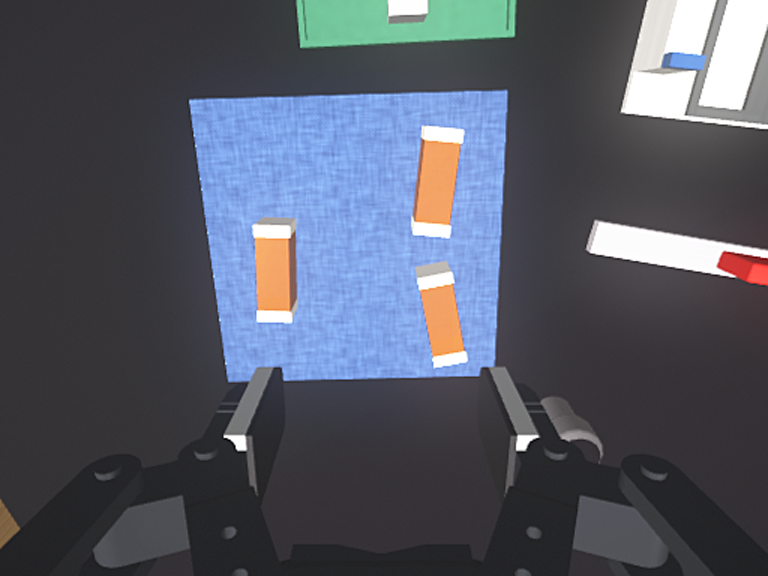

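View pics/t4.png

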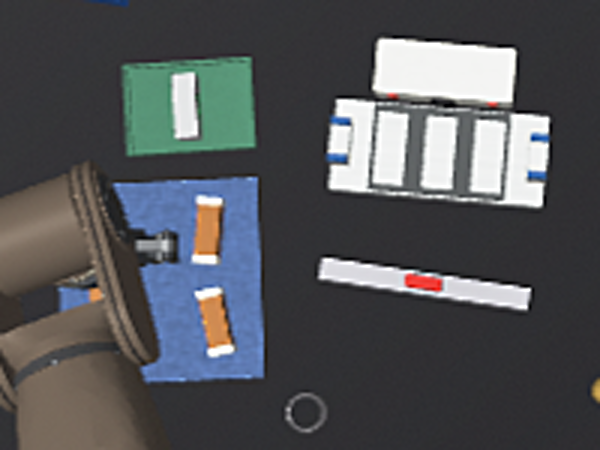

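The blank stands in the tray (top view 185,103). The cells sit on the mat at (437,180), (275,270), (442,315); zooming in for the top-face corners.

```bash
python3 -c "
import cv2
f=cv2.imread('pics/w4.png');cv2.imwrite('pics/w4z.png',cv2.resize(f[110:380,240:480],None,fx=2.2,fy=2.2,interpolation=cv2.INTER_CUBIC))"
```

```text
(no output)
```

View pics/w4z.png

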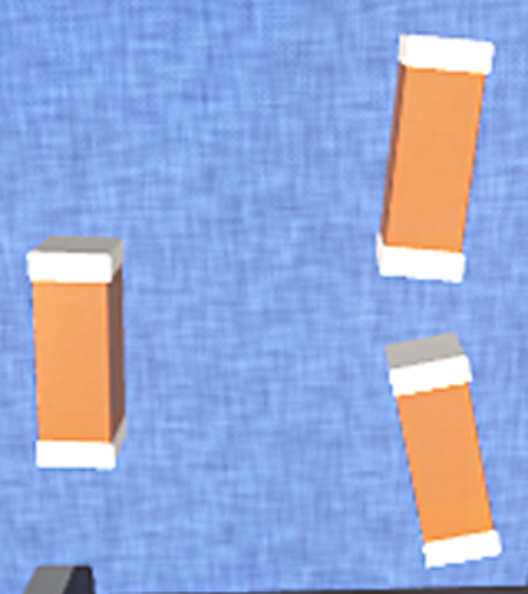

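```bash
python3 - <<'E'
from h import *
c=read_camera("wrist")
D={"A":[(403,36),(493,43),(464,281),(383,275)],"B":[(28,253),(112,254),(115,467),(38,467)],"C":[(389,372),(468,356),(500,553),(427,567)]}
for k,v in D.items():
    P=np.array([ray(c,((u/2.2+240)/1.5,(w/2.2+110)/1.5),.033)[:2] for u,w in v])
    f=lambda d:(np.linalg.norm(d).round(4),np.degrees(np.arctan2(d[1],d[0])).round(1))
    print(k,P.mean(0).round(4),f(P[0]-P[3]),f(P[1]-P[2]),f(P[1]-P[0]),f(P[2]-P[3]))
E
```

```text
A [0.5093 0.2335] (np.float64(0.0714), np.float64(-3.5)) (np.float64(0.0715), np.float64(-4.3)) (np.float64(0.0264), np.float64(-94.3)) (np.float64(0.0254), np.float64(-94.3))
B [0.4456 0.3472] (np.float64(0.0719), np.float64(-2.0)) (np.float64(0.0716), np.float64(-2.5)) (np.float64(0.026), np.float64(-90.7)) (np.float64(0.0255), np.float64(-90.0))
C [0.4105 0.2263] (np.float64(0.0714), np.float64(11.7)) (np.float64(0.0714), np.float64(11.3)) (np.float64(0.0257), np.float64(-77.9)) (np.float64(0.0252), np.float64(-77.8))
```

```bash
python3 -c "
from h import *
plan(0.5093,0.2335,0.06,-94.1)"; python3 -m jog '[{"grip":0.4,"x":19,"y":-15,"z":30,"rx":0,"ry":0,"rz":4.1},{"grip":0.4,"x":20,"y":-20,"z":40,"rx":0,"ry":0,"rz":0},{"grip":0.4,"x":0,"y":0,"z":40,"rx":0,"ry":0,"rz":0},{"grip":0.4,"x":0,"y":0,"z":40,"rx":0,"ry":0,"rz":0},{"grip":0.4,"x":0,"y":0,"z":25,"rx":0,"ry":0,"rz":0},{"grip":0.4,"x":0,"y":0,"z":0,"rx":0,"ry":0,"rz":0},{"grip":0.4,"x":0,"y":0,"z":0,"rx":0,"ry":0,"rz":0}]' 30; python3 -c "
from h import *
plan(0.5093,0.2335,0.027,-94.1)"
```

```text
t 7.13 TCP [0.4727 0.2713 0.405 ] yaw -90.05 rotvec [0.01 0.04 4.05] shift tool mm [ 35.1 -39.2 190. ] dist 197 q6 target 118.7 F [-0.3 -0.3  0.2] open 0.7
time: 7.72
eef_pos: [0.5026, 0.234, 0.2345]
tcp_rot: [-0.681, 0.732, 0.001, -0.002]
contact_force: [0.0, -0.2, -0.0]
opening: 0.597
t 7.72 TCP [0.5026 0.234  0.2345] yaw -94.15 rotvec [ 0.23 -0.03 -0.05] shift tool mm [ 0.  -6.7 52.5] dist 53 q6 target 118.7 F [ 0.  -0.2 -0. ] open 0.597
```

```bash
python3 -m jog '[{"grip":0.4,"x":0,"y":-6,"z":20,"rx":0,"ry":0,"rz":0},{"grip":0.4,"x":0,"y":0,"z":20,"rx":0,"ry":0,"rz":0},{"grip":0.4,"x":0,"y":0,"z":8,"rx":0,"ry":0,"rz":0},{"grip":0.4,"x":0,"y":0,"z":0,"rx":0,"ry":0,"rz":0},{"grip":0.4,"x":0,"y":0,"z":0,"rx":0,"ry":0,"rz":0}]' 30; python3 -c "
from h import *
plan(0.5093,0.2335,0.027,-94.1)
snap('wrist','w5.png')"
```

```text
time: 8.13
eef_pos: [0.5093, 0.2342, 0.1897]
tcp_rot: [-0.681, 0.732, -0.0, 0.001]
contact_force: [0.3, -0.9, 0.3]
opening: 0.604
t 8.13 TCP [0.5093 0.2342 0.1897] yaw -94.11 rotvec [-0.11  0.08 -0.01] shift tool mm [ 0.7 -0.1  7.7] dist 8 q6 target 118.7 F [ 0.3 -0.9  0.3] open 0.604
```

View pics/w5.png

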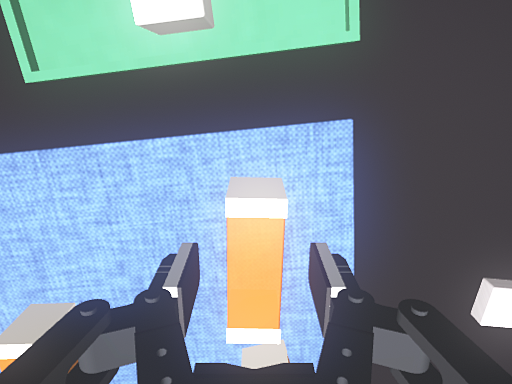

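Cell A (256,265) is centred between the pads (185, 325). Lowering 7 mm and gripping at 30 N.

```bash
python3 -m jog '[{"grip":0.4,"x":0.5,"y":0,"z":7,"rx":0,"ry":0,"rz":0},{"grip":0.4,"x":0,"y":0,"z":0,"rx":0,"ry":0,"rz":0},{"grip":0.75,"x":0,"y":0,"z":0,"rx":0,"ry":0,"rz":0},{"grip":0.75,"x":0,"y":0,"z":0,"rx":0,"ry":0,"rz":0},{"grip":0.9,"x":0,"y":0,"z":0,"rx":0,"ry":0,"rz":0},{"grip":0.9,"x":0,"y":0,"z":0,"rx":0,"ry":0,"rz":0},{"grip":0.9,"x":0,"y":0,"z":0,"rx":0,"ry":0,"rz":0}]' 30; python3 -m jog '[{"grip":0.9,"x":0,"y":0,"z":-10,"rx":0,"ry":0,"rz":0},{"grip":0.9,"x":0,"y":0,"z":-30,"rx":0,"ry":0,"rz":0},{"grip":0.9,"x":0,"y":0,"z":-40,"rx":0,"ry":0,"rz":0},{"grip":0.9,"x":0,"y":0,"z":0,"rx":0,"ry":0,"rz":0}]' 30;python3 -c "
from h import *
plan(0.5864,-0.0713,0.11,-96.2)"
```

```text
time: 8.77
eef_pos: [0.5087, 0.2335, 0.1816]
tcp_rot: [-0.681, 0.732, 0.0, 0.001]
contact_force: [-0.2, -0.1, 2.4]
opening: 0.276
time: 9.1
eef_pos: [0.511, 0.2342, 0.2693]
tcp_rot: [-0.681, 0.732, -0.003, 0.006]
contact_force: [2.7, 0.6, 0.4]
opening: 0.272
t 9.1 TCP [0.511  0.2342 0.2693] yaw -94.1 rotvec [-0.73  0.31  2.1 ] shift tool mm [ 295.6 -107.9    4.3] dist 315 q6 target 89.3 F [2.7 0.6 0.4] open 0.272
```

```bash
python3 -m jog '[{"grip":0.9,"x":20,"y":-8,"z":0,"rx":0,"ry":0,"rz":2.1},{"grip":0.9,"x":36,"y":-13,"z":0,"rx":0,"ry":0,"rz":0},{"grip":0.9,"x":36,"y":-13,"z":0,"rx":0,"ry":0,"rz":0},{"grip":0.9,"x":36,"y":-13,"z":0,"rx":0,"ry":0,"rz":0},{"grip":0.9,"x":36,"y":-13,"z":0,"rx":0,"ry":0,"rz":0},{"grip":0.9,"x":36,"y":-13,"z":0,"rx":0,"ry":0,"rz":0},{"grip":0.9,"x":36,"y":-13,"z":0,"rx":0,"ry":0,"rz":0},{"grip":0.9,"x":36,"y":-13,"z":0,"rx":0,"ry":0,"rz":0}]'; python3 -m jog '[{"grip":0.9,"x":23,"y":-8,"z":0,"rx":0,"ry":0,"rz":0},{"grip":0.9,"x":0,"y":0,"z":0,"rx":0,"ry":0,"rz":0},{"grip":0.9,"x":0,"y":0,"z":0,"rx":0,"ry":0,"rz":0},{"grip":0.9,"x":0,"y":0,"z":0,"rx":0,"ry":0,"rz":0}]';python3 -c "
from h import *
plan(0.5864,-0.0713,0.03,-96.2)
snap('wrist','w6.png')"
```

```text
time: 9.77
eef_pos: [0.5781, -0.0493, 0.2612]
tcp_rot: [-0.668, 0.744, 0.0, 0.0]
contact_force: [0.6, 0.3, -0.7]
opening: 0.273
time: 10.1
eef_pos: [0.5832, -0.0708, 0.2606]
tcp_rot: [-0.668, 0.744, 0.001, 0.0]
contact_force: [0.1, 0.8, -1.0]
opening: 0.275
t 10.1 TCP [ 0.5832 -0.0708  0.2606] yaw -96.23 rotvec [ 0.07  0.08 -0.03] shift tool mm [ 0.2 -3.2 75.6] dist 76 q6 target 89.3 F [ 0.1  0.8 -1. ] open 0.275
```

View pics/w6.png

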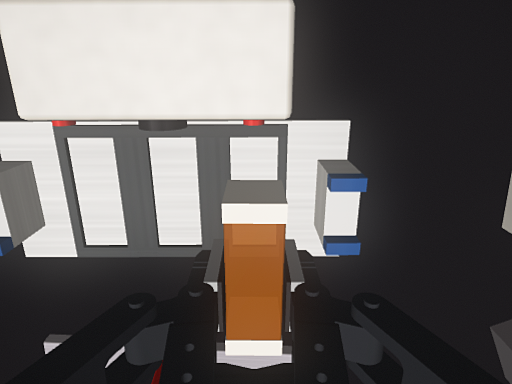

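```bash
python3 - <<'E'
from h import *
c=read_camera("wrist"); 
P=[ray(c,q,.006)[:2] for q in [(69,138),(113,138),(126,247),(82,247)]]; print("bay1",np.mean(P,0))
P=[ray(c,q,.006)[:2] for q in [(149,138),(195,138),(202,246),(158,247)]]; print("bay2",np.mean(P,0))
# cell front top edge
P=[ray(c,q,.2606-.1786+.03)[:2] for q in [(222,203),(286,203),(282,354),(225,354)]];print("cell",np.mean(P,0),np.linalg.norm(P[0]-P[3]))
E
python3 -m jog '[{"grip":0.9,"x":0,"y":-3,"z":15,"rx":0,"ry":0,"rz":0},{"grip":0.9,"x":0,"y":0,"z":25,"rx":0,"ry":0,"rz":0},{"grip":0.9,"x":0,"y":0,"z":20,"rx":0,"ry":0,"rz":0},{"grip":0.9,"x":0,"y":0,"z":5,"rx":0,"ry":0,"rz":0},{"grip":0.9,"x":0,"y":0,"z":0,"rx":0,"ry":0,"rz":0},{"grip":0.9,"x":0,"y":0,"z":0,"rx":0,"ry":0,"rz":0}]';python3 -c "
from h import *
plan(0.5864,-0.0713,0.0296,-96.2)
snap('wrist','w7.png')"
```

```text
bay1 [0.5962468 0.0385692]
bay2 [ 0.59059548 -0.01612862]
cell [ 0.58449188 -0.07031007] 0.07077035786700846
time: 10.7
eef_pos: [0.5868, -0.0707, 0.1963]
tcp_rot: [-0.668, 0.744, 0.0, 0.0]
contact_force: [-0.3, -0.3, -0.9]
opening: 0.277
t 10.7 TCP [ 0.5868 -0.0707  0.1963] yaw -96.14 rotvec [-0.01  0.04  0.06] shift tool mm [ 0.6  0.3 11.7] dist 12 q6 target 89.3 F [-0.3 -0.3 -0.9] open 0.277
```

View pics/w7.png

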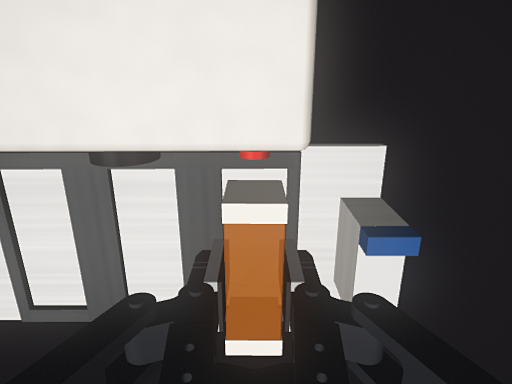

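```bash
python3 -m jog '[{"grip":0.9,"x":0.5,"y":0.5,"z":4,"rx":0,"ry":0,"rz":0},{"grip":0.9,"x":0,"y":0,"z":4,"rx":0,"ry":0,"rz":0},{"grip":0.9,"x":0,"y":0,"z":2,"rx":0,"ry":0,"rz":0},{"grip":0.9,"x":0,"y":0,"z":0,"rx":0,"ry":0,"rz":0},{"grip":0.9,"x":0,"y":0,"z":0,"rx":0,"ry":0,"rz":0}]'
```

```text
time: 11.17
eef_pos: [0.586, -0.072, 0.1859]
tcp_rot: [-0.668, 0.744, 0.0, 0.0]
contact_force: [0.6, 0.3, -0.7]
opening: 0.278
```

```bash
python3 -m jog '[{"grip":0.9,"x":0,"y":0,"z":1,"rx":0,"ry":0,"rz":0},{"grip":0.9,"x":0,"y":0,"z":0,"rx":0,"ry":0,"rz":0},{"grip":0.5,"x":0,"y":0,"z":0,"rx":0,"ry":0,"rz":0},{"grip":0.5,"x":0,"y":0,"z":0,"rx":0,"ry":0,"rz":0},{"grip":0.5,"x":0,"y":0,"z":0,"rx":0,"ry":0,"rz":0},{"grip":0.5,"x":0,"y":0,"z":-15,"rx":0,"ry":0,"rz":0},{"grip":0.5,"x":0,"y":0,"z":-35,"rx":0,"ry":0,"rz":0},{"grip":0.5,"x":0,"y":0,"z":-40,"rx":0,"ry":0,"rz":0}]';python3 -c "
from h import *
plan(0.4456,0.3472,0.12,-91.5)
snap('wrist','w8.png')"
```

```text
time: 11.83
eef_pos: [0.5849, -0.0717, 0.2731]
tcp_rot: [-0.668, 0.744, 0.003, -0.001]
contact_force: [0.7, 0.3, -0.5]
opening: 0.501
t 11.83 TCP [ 0.5849 -0.0717  0.2731] yaw -96.22 rotvec [ 0.37  0.13 -4.72] shift tool mm [-415.1  150.2   -1.9] dist 441 q6 target 129.4 F [ 0.7  0.3 -0.5] open 0.501
```

View pics/w8.png

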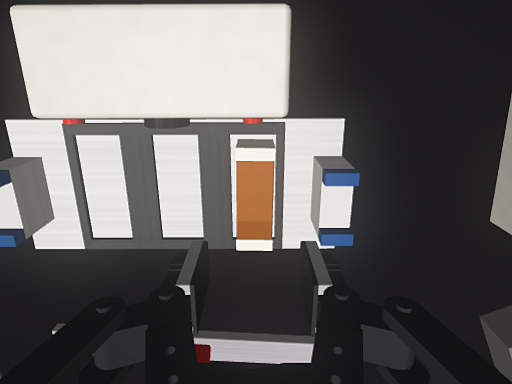

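Cell A lies flat in the right bay (255,195). Next is cell B.

```bash
python3 -m jog '[{"grip":0.4,"x":-15,"y":3,"z":0,"rx":0,"ry":0,"rz":-4.7},{"grip":0.4,"x":-38,"y":14,"z":0,"rx":0,"ry":0,"rz":0},{"grip":0.4,"x":-38,"y":14,"z":0,"rx":0,"ry":0,"rz":0},{"grip":0.4,"x":-38,"y":14,"z":0,"rx":0,"ry":0,"rz":0},{"grip":0.4,"x":-38,"y":14,"z":0,"rx":0,"ry":0,"rz":0},{"grip":0.4,"x":-38,"y":14,"z":0,"rx":0,"ry":0,"rz":0},{"grip":0.4,"x":-38,"y":14,"z":0,"rx":0,"ry":0,"rz":0},{"grip":0.4,"x":-38,"y":14,"z":0,"rx":0,"ry":0,"rz":0}]'; python3 -m jog '[{"grip":0.4,"x":-38,"y":14,"z":0,"rx":0,"ry":0,"rz":0},{"grip":0.4,"x":-38,"y":14,"z":0,"rx":0,"ry":0,"rz":0},{"grip":0.4,"x":-38,"y":14,"z":0,"rx":0,"ry":0,"rz":0},{"grip":0.4,"x":-20,"y":7,"z":0,"rx":0,"ry":0,"rz":0},{"grip":0.4,"x":0,"y":0,"z":20,"rx":0,"ry":0,"rz":0},{"grip":0.4,"x":0,"y":0,"z":0,"rx":0,"ry":0,"rz":0},{"grip":0.4,"x":0,"y":0,"z":0,"rx":0,"ry":0,"rz":0}]';python3 -c "
from h import *
plan(0.4456,0.3472,0.027,-91.5)
snap('wrist','w9.png')"
```

```text
time: 12.55
eef_pos: [0.4929, 0.2134, 0.2757]
tcp_rot: [-0.698, 0.716, -0.0, 0.001]
contact_force: [0.3, -0.7, 0.3]
opening: 0.601
time: 13.13
eef_pos: [0.4477, 0.3469, 0.2542]
tcp_rot: [-0.698, 0.716, 0.001, -0.001]
contact_force: [0.3, 0.6, -0.1]
opening: 0.601
t 13.13 TCP [0.4477 0.3469 0.2542] yaw -91.47 rotvec [ 0.14 -0.04  0.03] shift tool mm [-0.2  2.1 72.2] dist 72 q6 target 129.4 F [ 0.3  0.6 -0.1] open 0.601
```

View pics/w9.png

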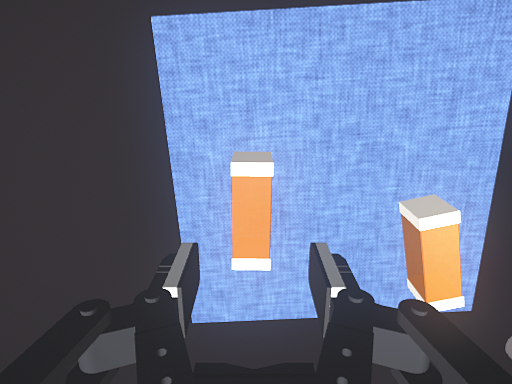

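Cell B (252,215) is aligned between the fingers. Descending in two stages, then gripping.

```bash
python3 -m jog '[{"grip":0.4,"x":0,"y":2,"z":15,"rx":0,"ry":0,"rz":0},{"grip":0.4,"x":0,"y":0,"z":25,"rx":0,"ry":0,"rz":0},{"grip":0.4,"x":0,"y":0,"z":20,"rx":0,"ry":0,"rz":0},{"grip":0.4,"x":0,"y":0,"z":5,"rx":0,"ry":0,"rz":0},{"grip":0.4,"x":0,"y":0,"z":0,"rx":0,"ry":0,"rz":0},{"grip":0.4,"x":0,"y":0,"z":0,"rx":0,"ry":0,"rz":0}]';python3 -c "
from h import *
plan(0.4456,0.3472,0.027,-91.5)
snap('wrist','w10.png')"
```

```text
time: 13.68
eef_pos: [0.4471, 0.3468, 0.1913]
tcp_rot: [-0.697, 0.717, 0.0, 0.001]
contact_force: [-0.4, -1.1, 0.2]
opening: 0.596
t 13.68 TCP [0.4471 0.3468 0.1913] yaw -91.58 rotvec [-0.07  0.08 -0.08] shift tool mm [-0.4  1.6  9.3] dist 9 q6 target 129.4 F [-0.4 -1.1  0.2] open 0.596
```

View pics/w10.png

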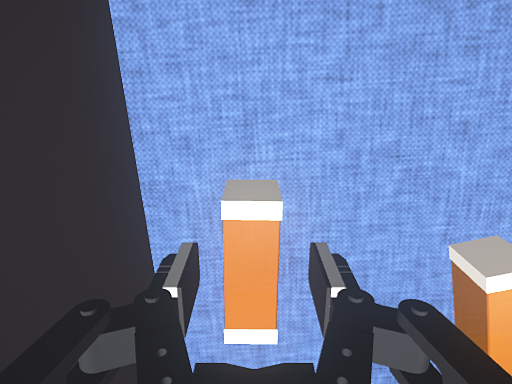

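```bash
python3 -m jog '[{"grip":0.4,"x":-1,"y":1.5,"z":5,"rx":0,"ry":0,"rz":0},{"grip":0.4,"x":0,"y":0,"z":4,"rx":0,"ry":0,"rz":0},{"grip":0.4,"x":0,"y":0,"z":0,"rx":0,"ry":0,"rz":0},{"grip":0.75,"x":0,"y":0,"z":0,"rx":0,"ry":0,"rz":0},{"grip":0.75,"x":0,"y":0,"z":0,"rx":0,"ry":0,"rz":0},{"grip":0.9,"x":0,"y":0,"z":0,"rx":0,"ry":0,"rz":0},{"grip":0.9,"x":0,"y":0,"z":0,"rx":0,"ry":0,"rz":0},{"grip":0.9,"x":0,"y":0,"z":0,"rx":0,"ry":0,"rz":0}]' 30; python3 -m jog '[{"grip":0.9,"x":0,"y":0,"z":-10,"rx":0,"ry":0,"rz":0},{"grip":0.9,"x":0,"y":0,"z":-30,"rx":0,"ry":0,"rz":0},{"grip":0.9,"x":0,"y":0,"z":-40,"rx":0,"ry":0,"rz":0},{"grip":0.9,"x":0,"y":0,"z":0,"rx":0,"ry":0,"rz":0},{"grip":0.9,"x":0,"y":0,"z":0,"rx":0,"ry":0,"rz":0}]' 30;python3 -c "
from h import *
plan(0.5915,-0.0165,0.11,-96.2)"
```

```text
time: 14.4
eef_pos: [0.445, 0.3483, 0.1815]
tcp_rot: [-0.698, 0.716, 0.0, 0.001]
contact_force: [-0.2, 0.3, 1.0]
opening: 0.276
time: 14.82
eef_pos: [0.4458, 0.3486, 0.265]
tcp_rot: [-0.698, 0.716, -0.001, 0.004]
contact_force: [-0.1, -0.2, -1.3]
opening: 0.277
t 14.82 TCP [0.4458 0.3486 0.265 ] yaw -91.51 rotvec [-0.34  0.25  4.69] shift tool mm [ 347.3 -184.3   -0. ] dist 393 q6 target 94.6 F [-0.1 -0.2 -1.3] open 0.277
```

```bash
python3 -m jog '[{"grip":0.9,"x":20,"y":-11,"z":0,"rx":0,"ry":0,"rz":4.7},{"grip":0.9,"x":35,"y":-19,"z":0,"rx":0,"ry":0,"rz":0},{"grip":0.9,"x":35,"y":-19,"z":0,"rx":0,"ry":0,"rz":0},{"grip":0.9,"x":35,"y":-19,"z":0,"rx":0,"ry":0,"rz":0},{"grip":0.9,"x":35,"y":-19,"z":0,"rx":0,"ry":0,"rz":0},{"grip":0.9,"x":35,"y":-19,"z":0,"rx":0,"ry":0,"rz":0},{"grip":0.9,"x":35,"y":-19,"z":0,"rx":0,"ry":0,"rz":0},{"grip":0.9,"x":35,"y":-19,"z":0,"rx":0,"ry":0,"rz":0}]'; python3 -m jog '[{"grip":0.9,"x":35,"y":-19,"z":0,"rx":0,"ry":0,"rz":0},{"grip":0.9,"x":30,"y":-15,"z":0,"rx":0,"ry":0,"rz":0},{"grip":0.9,"x":15,"y":-7,"z":0,"rx":0,"ry":0,"rz":0},{"grip":0.9,"x":0,"y":0,"z":0,"rx":0,"ry":0,"rz":0},{"grip":0.9,"x":0,"y":0,"z":0,"rx":0,"ry":0,"rz":0},{"grip":0.9,"x":0,"y":0,"z":0,"rx":0,"ry":0,"rz":0}]';python3 -c "
from h import *
plan(0.5915,-0.0165,0.03,-96.2)"
```

```text
time: 15.48
eef_pos: [0.5605, 0.068, 0.2594]
tcp_rot: [-0.668, 0.744, 0.002, -0.001]
contact_force: [-0.1, -0.0, -2.8]
opening: 0.275
time: 15.98
eef_pos: [0.5923, -0.0131, 0.2598]
tcp_rot: [-0.668, 0.744, 0.002, -0.0]
contact_force: [0.2, -0.7, -0.6]
opening: 0.274
t 15.98 TCP [ 0.5923 -0.0131  0.2598] yaw -96.18 rotvec [0.17 0.09 0.02] shift tool mm [ 3.5  0.4 74.8] dist 75 q6 target 94.6 F [ 0.2 -0.7 -0.6] open 0.274
```

```bash
python3 -m jog '[{"grip":0.9,"x":3.5,"y":0.5,"z":15,"rx":0,"ry":0,"rz":0},{"grip":0.9,"x":0,"y":0,"z":25,"rx":0,"ry":0,"rz":0},{"grip":0.9,"x":0,"y":0,"z":20,"rx":0,"ry":0,"rz":0},{"grip":0.9,"x":0,"y":0,"z":5,"rx":0,"ry":0,"rz":0},{"grip":0.9,"x":0,"y":0,"z":0,"rx":0,"ry":0,"rz":0},{"grip":0.9,"x":0,"y":0,"z":0,"rx":0,"ry":0,"rz":0}]';python3 -c "
from h import *
plan(0.5915,-0.0165,0.0295,-96.2)
snap('wrist','w11.png')"
```

```text
time: 16.48
eef_pos: [0.5922, -0.0164, 0.1963]
tcp_rot: [-0.668, 0.744, 0.0, 0.0]
contact_force: [-0.0, -1.0, -1.3]
opening: 0.275
t 16.48 TCP [ 0.5922 -0.0164  0.1963] yaw -96.12 rotvec [0.02 0.05 0.08] shift tool mm [ 0.2  0.7 11.8] dist 12 q6 target 94.6 F [-0.  -1.  -1.3] open 0.275
```

View pics/w11.png

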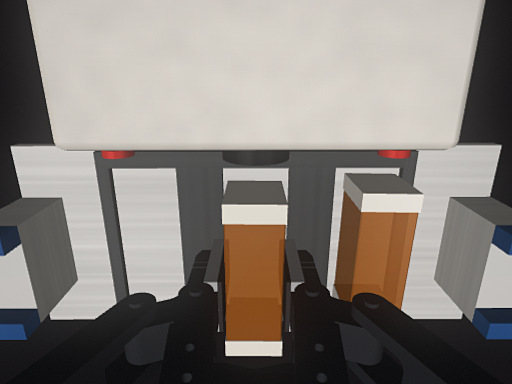

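Cell B is over the middle bay (255). The right finger clears cell A (380). Lowering.

```bash
python3 -m jog '[{"grip":0.9,"x":0,"y":0.5,"z":4,"rx":0,"ry":0,"rz":0},{"grip":0.9,"x":0,"y":0,"z":4,"rx":0,"ry":0,"rz":0},{"grip":0.9,"x":0,"y":0,"z":2,"rx":0,"ry":0,"rz":0},{"grip":0.9,"x":0,"y":0,"z":0,"rx":0,"ry":0,"rz":0},{"grip":0.9,"x":0,"y":0,"z":0,"rx":0,"ry":0,"rz":0}]'
```

```text
time: 16.95
eef_pos: [0.5917, -0.0175, 0.1859]
tcp_rot: [-0.668, 0.744, 0.0, 0.0]
contact_force: [-0.6, 0.2, -1.8]
opening: 0.273
```

```bash
python3 -m jog '[{"grip":0.9,"x":0,"y":0,"z":1,"rx":0,"ry":0,"rz":0},{"grip":0.9,"x":0,"y":0,"z":0,"rx":0,"ry":0,"rz":0},{"grip":0.55,"x":0,"y":0,"z":0,"rx":0,"ry":0,"rz":0},{"grip":0.55,"x":0,"y":0,"z":0,"rx":0,"ry":0,"rz":0},{"grip":0.55,"x":0,"y":0,"z":0,"rx":0,"ry":0,"rz":0},{"grip":0.55,"x":0,"y":0,"z":-15,"rx":0,"ry":0,"rz":0},{"grip":0.55,"x":0,"y":0,"z":-35,"rx":0,"ry":0,"rz":0},{"grip":0.55,"x":0,"y":0,"z":-40,"rx":0,"ry":0,"rz":0}]';python3 -c "
from h import *
plan(0.4105,0.2263,0.12,-78.2)
snap('wrist','w12.png')
snap('top','t12.png',(90,110,290,260),3)"
```

```text
time: 17.62
eef_pos: [0.5906, -0.0173, 0.2731]
tcp_rot: [-0.668, 0.744, 0.003, -0.002]
contact_force: [0.8, 0.2, -0.0]
opening: 0.452
t 17.62 TCP [ 0.5906 -0.0173  0.2731] yaw -96.22 rotvec [  0.37   0.14 -18.02] shift tool mm [-275.3  126.4   -1.9] dist 303 q6 target 107.1 F [ 0.8  0.2 -0. ] open 0.452
```

View pics/w12.png

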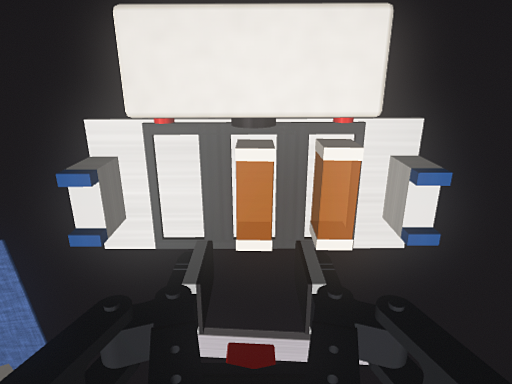

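```bash
python3 -m jog '[{"grip":0.4,"x":0,"y":0,"z":0,"rx":0,"ry":0,"rz":-6},{"grip":0.4,"x":0,"y":0,"z":0,"rx":0,"ry":0,"rz":-6},{"grip":0.4,"x":0,"y":0,"z":0,"rx":0,"ry":0,"rz":-6},{"grip":0.4,"x":-35,"y":16,"z":0,"rx":0,"ry":0,"rz":0},{"grip":0.4,"x":-35,"y":16,"z":0,"rx":0,"ry":0,"rz":0},{"grip":0.4,"x":-35,"y":16,"z":0,"rx":0,"ry":0,"rz":0},{"grip":0.4,"x":-35,"y":16,"z":0,"rx":0,"ry":0,"rz":0},{"grip":0.4,"x":-35,"y":16,"z":0,"rx":0,"ry":0,"rz":0}]';python3 -m jog '[{"grip":0.4,"x":-35,"y":16,"z":0,"rx":0,"ry":0,"rz":0},{"grip":0.4,"x":-35,"y":16,"z":0,"rx":0,"ry":0,"rz":0},{"grip":0.4,"x":-25,"y":10,"z":0,"rx":0,"ry":0,"rz":0},{"grip":0.4,"x":0,"y":0,"z":20,"rx":0,"ry":0,"rz":0},{"grip":0.4,"x":0,"y":0,"z":0,"rx":0,"ry":0,"rz":0},{"grip":0.4,"x":0,"y":0,"z":0,"rx":0,"ry":0,"rz":0}]';python3 -c "
from h import *
plan(0.4105,0.2263,0.027,-78.2)
snap('wrist','w13.png')"
```

```text
time: 18.38
eef_pos: [0.4765, 0.1385, 0.2751]
tcp_rot: [0.776, -0.631, -0.0, -0.001]
contact_force: [1.3, 0.3, 0.6]
opening: 0.595
time: 18.88
eef_pos: [0.4166, 0.2219, 0.2544]
tcp_rot: [0.776, -0.63, -0.001, 0.001]
contact_force: [-0.2, 0.6, 0.4]
opening: 0.6
t 18.88 TCP [0.4166 0.2219 0.2544] yaw -78.17 rotvec [0.12 0.03 0.03] shift tool mm [-5.5  5.1 72.4] dist 73 q6 target 107.1 F [-0.2  0.6  0.4] open 0.6
```

View pics/w13.png

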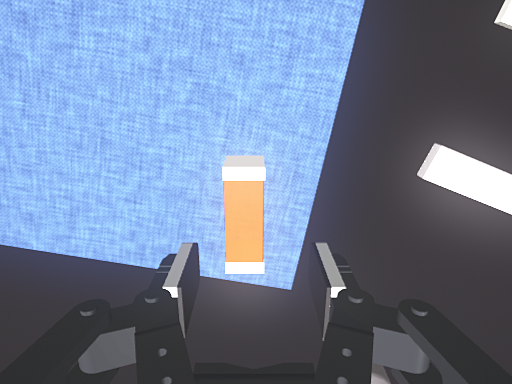

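Cell C (244,220) is aligned in yaw. I'll apply the offset and descend.

```bash
python3 -m jog '[{"grip":0.4,"x":-5,"y":5,"z":15,"rx":0,"ry":0,"rz":0},{"grip":0.4,"x":0,"y":0,"z":25,"rx":0,"ry":0,"rz":0},{"grip":0.4,"x":0,"y":0,"z":20,"rx":0,"ry":0,"rz":0},{"grip":0.4,"x":0,"y":0,"z":5,"rx":0,"ry":0,"rz":0},{"grip":0.4,"x":0,"y":0,"z":0,"rx":0,"ry":0,"rz":0},{"grip":0.4,"x":0,"y":0,"z":0,"rx":0,"ry":0,"rz":0}]';python3 -c "
from h import *
plan(0.4105,0.2263,0.027,-78.2)
snap('wrist','w14.png')"
```

```text
time: 19.43
eef_pos: [0.4122, 0.2255, 0.191]
tcp_rot: [0.776, -0.631, 0.0, -0.001]
contact_force: [-0.2, 0.6, -0.1]
opening: 0.598
t 19.43 TCP [0.4122 0.2255 0.191 ] yaw -78.28 rotvec [-0.07  0.05 -0.08] shift tool mm [-1.1  1.5  9. ] dist 9 q6 target 107.1 F [-0.2  0.6 -0.1] open 0.598
```

View pics/w14.png

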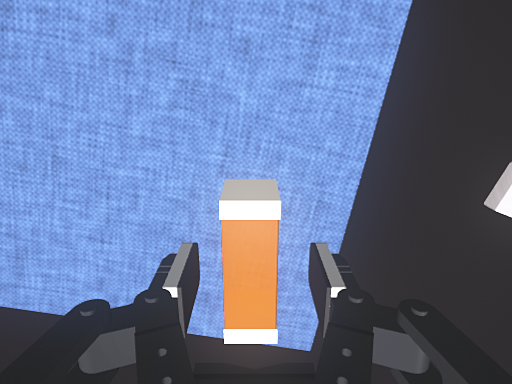

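```bash
python3 -m jog '[{"grip":0.4,"x":-2,"y":1.5,"z":5,"rx":0,"ry":0,"rz":0},{"grip":0.4,"x":0,"y":0,"z":4,"rx":0,"ry":0,"rz":0},{"grip":0.4,"x":0,"y":0,"z":0,"rx":0,"ry":0,"rz":0},{"grip":0.75,"x":0,"y":0,"z":0,"rx":0,"ry":0,"rz":0},{"grip":0.75,"x":0,"y":0,"z":0,"rx":0,"ry":0,"rz":0},{"grip":0.9,"x":0,"y":0,"z":0,"rx":0,"ry":0,"rz":0},{"grip":0.9,"x":0,"y":0,"z":0,"rx":0,"ry":0,"rz":0},{"grip":0.9,"x":0,"y":0,"z":0,"rx":0,"ry":0,"rz":0}]' 30; python3 -m jog '[{"grip":0.9,"x":0,"y":0,"z":-10,"rx":0,"ry":0,"rz":0},{"grip":0.9,"x":0,"y":0,"z":-30,"rx":0,"ry":0,"rz":0},{"grip":0.9,"x":0,"y":0,"z":-40,"rx":0,"ry":0,"rz":0},{"grip":0.9,"x":0,"y":0,"z":0,"rx":0,"ry":0,"rz":6},{"grip":0.9,"x":0,"y":0,"z":0,"rx":0,"ry":0,"rz":6},{"grip":0.9,"x":0,"y":0,"z":0,"rx":0,"ry":0,"rz":6},{"grip":0.9,"x":0,"y":0,"z":0,"rx":0,"ry":0,"rz":0}]' 30;python3 -c "
from h import *
plan(0.5970,0.0378,0.11,-96.2)"
```

```text
time: 20.15
eef_pos: [0.4096, 0.2276, 0.1815]
tcp_rot: [0.776, -0.631, -0.0, -0.001]
contact_force: [0.4, -0.1, 1.2]
opening: 0.276
time: 20.73
eef_pos: [0.4091, 0.2274, 0.2617]
tcp_rot: [-0.667, 0.745, 0.0, 0.0]
contact_force: [-0.2, 0.2, -1.4]
opening: 0.277
t 20.73 TCP [0.4091 0.2274 0.2617] yaw -96.31 rotvec [-0.01  0.05 -0.11] shift tool mm [ 168.2 -207.3   -3.3] dist 267 q6 target 99.8 F [-0.2  0.2 -1.4] open 0.277
```

```bash
python3 -m jog '[{"grip":0.9,"x":23,"y":-30,"z":0,"rx":0,"ry":0,"rz":0},{"grip":0.9,"x":23,"y":-30,"z":0,"rx":0,"ry":0,"rz":0},{"grip":0.9,"x":23,"y":-30,"z":0,"rx":0,"ry":0,"rz":0},{"grip":0.9,"x":23,"y":-30,"z":0,"rx":0,"ry":0,"rz":0},{"grip":0.9,"x":23,"y":-30,"z":0,"rx":0,"ry":0,"rz":0},{"grip":0.9,"x":23,"y":-25,"z":0,"rx":0,"ry":0,"rz":0},{"grip":0.9,"x":20,"y":-20,"z":0,"rx":0,"ry":0,"rz":0},{"grip":0.9,"x":10,"y":-12,"z":0,"rx":0,"ry":0,"rz":0}]';python3 -m jog '[{"grip":0.9,"x":0,"y":0,"z":0,"rx":0,"ry":0,"rz":0},{"grip":0.9,"x":0,"y":0,"z":0,"rx":0,"ry":0,"rz":0},{"grip":0.9,"x":0,"y":0,"z":0,"rx":0,"ry":0,"rz":0}]';python3 -c "
from h import *
plan(0.5970,0.0378,0.03,-96.2)"
```

```text
time: 21.4
eef_pos: [0.5985, 0.0353, 0.261]
tcp_rot: [-0.668, 0.744, -0.0, 0.0]
contact_force: [-0.2, -0.9, -1.2]
opening: 0.279
time: 21.65
eef_pos: [0.596, 0.039, 0.2604]
tcp_rot: [-0.668, 0.744, 0.001, -0.0]
contact_force: [1.3, 0.3, -1.7]
opening: 0.276
t 21.65 TCP [0.596  0.039  0.2604] yaw -96.13 rotvec [0.14 0.07 0.07] shift tool mm [ 1.1 -1.1 75.4] dist 75 q6 target 99.8 F [ 1.3  0.3 -1.7] open 0.276
```

```bash
python3 -m jog '[{"grip":0.9,"x":1,"y":-1,"z":15,"rx":0,"ry":0,"rz":0},{"grip":0.9,"x":0,"y":0,"z":25,"rx":0,"ry":0,"rz":0},{"grip":0.9,"x":0,"y":0,"z":20,"rx":0,"ry":0,"rz":0},{"grip":0.9,"x":0,"y":0,"z":5,"rx":0,"ry":0,"rz":0},{"grip":0.9,"x":0,"y":0,"z":0,"rx":0,"ry":0,"rz":0},{"grip":0.9,"x":0,"y":0,"z":0,"rx":0,"ry":0,"rz":0}]';python3 -c "
from h import *
plan(0.597,0.0378,0.0295,-96.2)
snap('wrist','w15.png')"
```

```text
time: 22.15
eef_pos: [0.5976, 0.0379, 0.1965]
tcp_rot: [-0.668, 0.744, 0.0, 0.0]
contact_force: [0.8, -0.4, -1.3]
opening: 0.275
t 22.15 TCP [0.5976 0.0379 0.1965] yaw -96.12 rotvec [0.01 0.05 0.08] shift tool mm [ 0.1  0.6 12. ] dist 12 q6 target 99.8 F [ 0.8 -0.4 -1.3] open 0.275
```

View pics/w15.png

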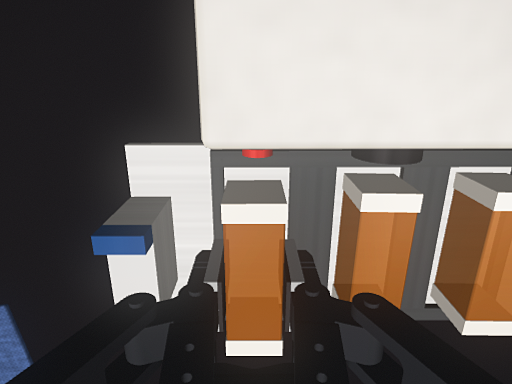

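Cell C is over the left bay (224–290 px), with clearance to its neighbour and the saddle. Lowering.

```bash
python3 -m jog '[{"grip":0.9,"x":0,"y":0.5,"z":4,"rx":0,"ry":0,"rz":0},{"grip":0.9,"x":0,"y":0,"z":4,"rx":0,"ry":0,"rz":0},{"grip":0.9,"x":0,"y":0,"z":2,"rx":0,"ry":0,"rz":0},{"grip":0.9,"x":0,"y":0,"z":0,"rx":0,"ry":0,"rz":0},{"grip":0.9,"x":0,"y":0,"z":1,"rx":0,"ry":0,"rz":0},{"grip":0.9,"x":0,"y":0,"z":0,"rx":0,"ry":0,"rz":0}]';python3 -m jog '[{"grip":0.55,"x":0,"y":0,"z":0,"rx":0,"ry":0,"rz":0},{"grip":0.55,"x":0,"y":0,"z":0,"rx":0,"ry":0,"rz":0},{"grip":0.55,"x":0,"y":0,"z":0,"rx":0,"ry":0,"rz":0},{"grip":0.55,"x":0,"y":0,"z":-15,"rx":0,"ry":0,"rz":0},{"grip":0.55,"x":0,"y":0,"z":-35,"rx":0,"ry":0,"rz":0},{"grip":0.55,"x":0,"y":0,"z":-40,"rx":0,"ry":0,"rz":0},{"grip":0.55,"x":0,"y":0,"z":0,"rx":0,"ry":0,"rz":0}]';python3 -c "
from h import *
plan(0.5,0.0,0.25,-90)
snap('wrist','w16.png',None,1.5)
snap('top','t16.png',(90,110,290,260),3)"
```

```text
time: 22.7
eef_pos: [0.5974, 0.0369, 0.1849]
tcp_rot: [-0.668, 0.744, 0.0, 0.0]
contact_force: [-0.2, -1.0, -1.8]
opening: 0.276
time: 23.28
eef_pos: [0.6004, 0.0368, 0.2843]
tcp_rot: [-0.668, 0.744, -0.006, 0.006]
contact_force: [1.9, 0.3, 1.6]
opening: 0.451
t 23.28 TCP [0.6004 0.0368 0.2843] yaw -96.2 rotvec [-0.91 -0.   -6.2 ] shift tool mm [  36.8  100.4 -120.7] dist 161 q6 target 90.0 F [1.9 0.3 1.6] open 0.451
```

View pics/w16.png

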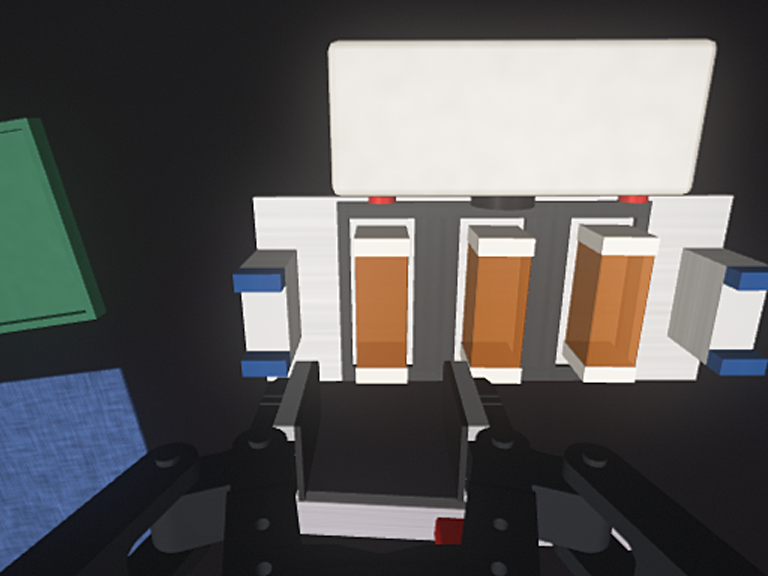

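View pics/t16.png

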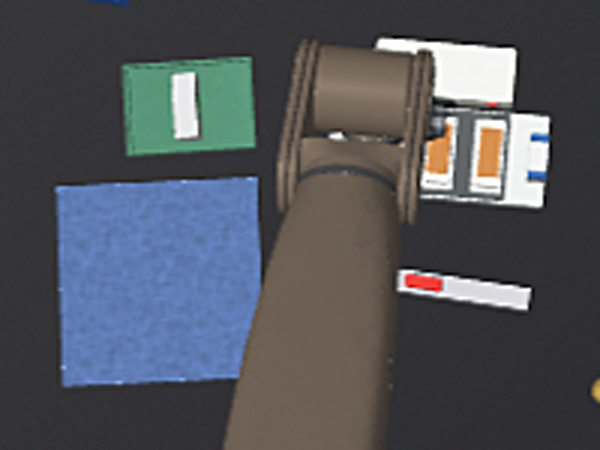

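```bash
python3 - <<'E'
from h import *
c=read_camera("wrist")
o=np.array([.5915,-.0165]); ax=np.array([.994,-.107]); ay=np.array([.107,.994])
for v in ([(355,239),(409,239),(406,383),(357,383)],[(469,239),(535,239),(522,383),(466,383)],[(580,239),(658,239),(636,383),(585,383)]):
    P=np.array([ray(c,(u/1.5,w/1.5),.036)[:2] for u,w in v]); 
    e=P.mean(0)-o; print(P.mean(0).round(4),"bed frame",(e@ax).round(4),(e@ay).round(4),np.linalg.norm(P[0]-P[3]).round(4))
E
```

```text
[0.596  0.0367] bed frame -0.0013 0.0534 0.0691
[ 0.5904 -0.0149] bed frame -0.0013 0.0014 0.0691
[ 0.5848 -0.0668] bed frame -0.0013 -0.0507 0.0699
```

Cells are within 2–4 mm of the bay centres and flat. Now turning the wrist for the bar.

```bash
python3 -m jog '[{"grip":0.4,"x":0,"y":0,"z":-15,"rx":0,"ry":0,"rz":-7.1},{"grip":0.4,"x":0,"y":0,"z":-15,"rx":0,"ry":0,"rz":-7.1},{"grip":0.4,"x":0,"y":0,"z":-15,"rx":0,"ry":0,"rz":-7.1},{"grip":0.4,"x":0,"y":0,"z":-15,"rx":0,"ry":0,"rz":-7.1},{"grip":0.4,"x":0,"y":0,"z":-15,"rx":0,"ry":0,"rz":-7.1},{"grip":0.4,"x":0,"y":0,"z":-15,"rx":0,"ry":0,"rz":-7.1},{"grip":0.4,"x":0,"y":0,"z":-15,"rx":0,"ry":0,"rz":-7.1},{"grip":0.4,"x":0,"y":0,"z":-15,"rx":0,"ry":0,"rz":-7.1}]'; python3 -m jog '[{"grip":0.4,"x":0,"y":0,"z":0,"rx":0,"ry":0,"rz":-7},{"grip":0.4,"x":0,"y":0,"z":0,"rx":0,"ry":0,"rz":-7},{"grip":0.4,"x":0,"y":0,"z":0,"rx":0,"ry":0,"rz":-7},{"grip":0.4,"x":0,"y":0,"z":0,"rx":0,"ry":0,"rz":-7},{"grip":0.4,"x":0,"y":0,"z":0,"rx":0,"ry":0,"rz":0}]';python3 -c "
from h import *
plan(0.46,0.04,0.25,-9.6)"
```

```text
time: 24.1
eef_pos: [0.597, 0.0369, 0.3932]
tcp_rot: [0.942, -0.334, -0.002, 0.0]
contact_force: [-0.0, -0.1, -0.0]
opening: 0.598
time: 24.52
eef_pos: [0.5971, 0.0369, 0.3926]
tcp_rot: [0.995, -0.098, -0.002, -0.0]
contact_force: [0.1, -0.0, -0.1]
opening: 0.604
t 24.52 TCP [0.5971 0.0369 0.3926] yaw -11.29 rotvec [-0.03  0.24 -1.7 ] shift tool mm [-135.7   19.8  -12.4] dist 138 q6 target 14.6 F [ 0.1 -0.  -0.1] open 0.604
```

```bash
python3 -m jog '[{"grip":0.3,"x":-30,"y":5,"z":0,"rx":0,"ry":0,"rz":-1.7},{"grip":0.3,"x":-36,"y":5,"z":0,"rx":0,"ry":0,"rz":0},{"grip":0.3,"x":-40,"y":5,"z":0,"rx":0,"ry":0,"rz":0},{"grip":0.3,"x":-30,"y":5,"z":0,"rx":0,"ry":0,"rz":0},{"grip":0.3,"x":0,"y":0,"z":0,"rx":0,"ry":0,"rz":0},{"grip":0.3,"x":0,"y":0,"z":0,"rx":0,"ry":0,"rz":0}]';python3 -c "
from h import *
plan(0.46,0.04,0.25,-9.6)
snap('wrist','w17.png',None,1.5)
snap('top','t17.png',(90,110,390,260),2.5)"
```

```text
time: 25.02
eef_pos: [0.4585, 0.0412, 0.3937]
tcp_rot: [0.996, -0.086, -0.001, -0.0]
contact_force: [-0.3, 0.7, -0.4]
opening: 0.702
t 25.02 TCP [0.4585 0.0412 0.3937] yaw -9.87 rotvec [-0.04  0.1  -0.27] shift tool mm [  1.7   0.9 -11.3] dist 11 q6 target 14.6 F [-0.3  0.7 -0.4] open 0.702
```

View pics/w17.png

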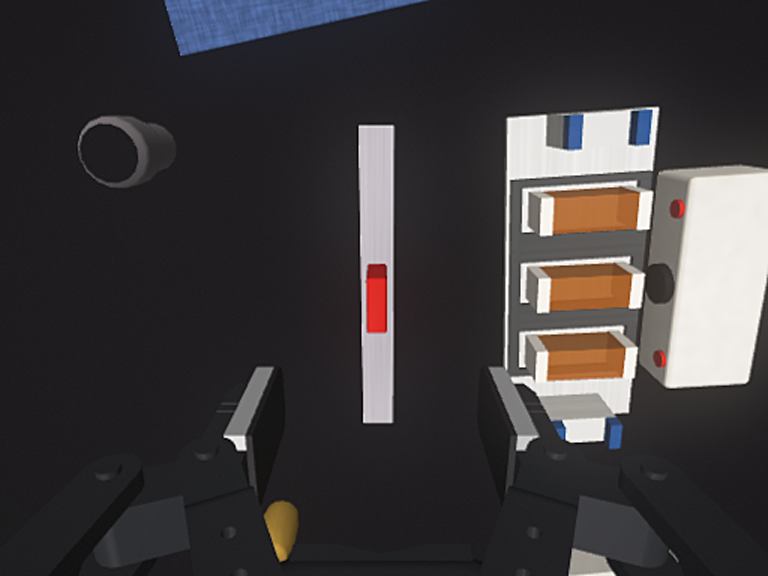

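```bash
python3 - <<'E'
from h import *
c=read_camera("wrist")
P=np.array([ray(c,(u/1.5,w/1.5),.010)[:2] for u,w in [(359,125),(394,125),(392,422),(363,422)]]); d=P[0]+P[1]-P[2]-P[3]
print("bar",P.mean(0).round(4),np.linalg.norm(d/2).round(4),"yaw",np.degrees(np.arctan2(d[1],d[0])).round(2)-90, np.linalg.norm(P[0]-P[1]).round(4))
Q=np.array([ray(c,(u/1.5,w/1.5),.046)[:2] for u,w in [(366.5,277),(386.5,277),(386,332),(367,332)]]); d=Q[0]+Q[1]-Q[2]-Q[3]
print("grip",Q.mean(0).round(4),np.linalg.norm(d/2).round(4),np.linalg.norm(Q[0]-Q[1]).round(4))
o=np.array([.5915,-.0165]); ax=np.array([.994,-.107]); ay=np.array([.107,.994])
f=c["frame"][:,:,::-1].copy(); f=cv2.resize(f,None,fx=1.5,fy=1.5)
for s in(1,-1):
    for e in(-.016,.016):
        for w in(-.01,.01):
            X=o+ax*e+ay*(s*.107+w); u=proj(c,[*X,.050])*1.5; cv2.circle(f,tuple(int(round(k)) for k in u),2,(0,255,0),-1)
cv2.imwrite("pics/w17p.png",cv2.resize(f[80:480,460:768],None,fx=1.8,fy=1.8)[:600])
h=cv2.cvtColor(c["frame"],cv2.COLOR_RGB2HSV)
plan(Q.mean(0)[0],Q.mean(0)[1],.1,-9.6)
E
```

```text
bar [0.451  0.0012] 0.2292 yaw -9.75 0.0233
grip [0.451  0.0016] 0.0394 0.0131
t 25.17 TCP [0.4607 0.0408 0.395 ] yaw -9.8 rotvec [-0.04 -0.   -0.2 ] shift tool mm [ -3.1  40.4 140. ] dist 146 q6 target 9.8 F [ 0.2  0.7 -0.5] open 0.7
```

View pics/w17p.png

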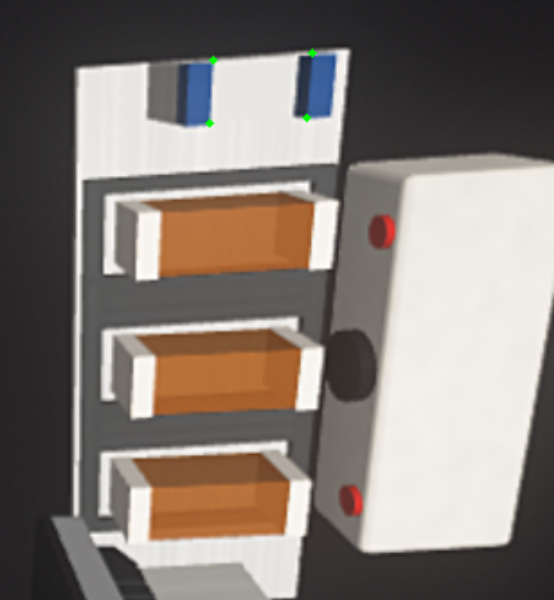

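The bar measures 229 x 23 mm at (0.451, 0.001), yaw -9.75°, and its grip 39 x 13 mm, all consistent with what's given. Projected saddle points (green) fall on the cheeks' inner edges.

```bash
python3 -m jog '[{"grip":0.5,"x":-3,"y":20,"z":20,"rx":0,"ry":0,"rz":0},{"grip":0.5,"x":0,"y":20,"z":35,"rx":0,"ry":0,"rz":0},{"grip":0.5,"x":0,"y":0,"z":40,"rx":0,"ry":0,"rz":0},{"grip":0.5,"x":0,"y":0,"z":40,"rx":0,"ry":0,"rz":0},{"grip":0.5,"x":0,"y":0,"z":20,"rx":0,"ry":0,"rz":0},{"grip":0.5,"x":0,"y":0,"z":0,"rx":0,"ry":0,"rz":0},{"grip":0.5,"x":0,"y":0,"z":0,"rx":0,"ry":0,"rz":0}]';python3 -c "
from h import *
plan(0.451,0.0014,0.034,-9.75)
snap('wrist','w18.png')"
```

```text
time: 25.75
eef_pos: [0.4508, 0.002, 0.2391]
tcp_rot: [0.996, -0.085, -0.002, -0.001]
contact_force: [1.0, -0.1, 0.6]
opening: 0.501
t 25.75 TCP [0.4508 0.002  0.2391] yaw -9.75 rotvec [-0.05  0.18 -0.  ] shift tool mm [ 0.3  0.5 50.1] dist 50 q6 target 9.9 F [ 1.  -0.1  0.6] open 0.501
```

View pics/w18.png

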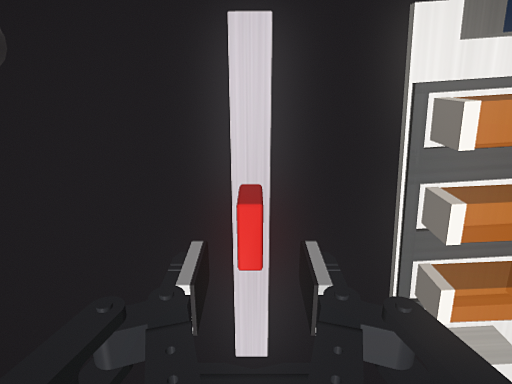

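The red grip (250,235) lies between the pads and parallel to them. Descending and gripping at 60 N.

```bash
python3 -m jog '[{"grip":0.5,"x":-1,"y":0,"z":20,"rx":0,"ry":0,"rz":0},{"grip":0.5,"x":0,"y":0,"z":20,"rx":0,"ry":0,"rz":0},{"grip":0.5,"x":0,"y":0,"z":9,"rx":0,"ry":0,"rz":0},{"grip":0.5,"x":0,"y":0,"z":0,"rx":0,"ry":0,"rz":0},{"grip":1,"x":0,"y":0,"z":0,"rx":0,"ry":0,"rz":0},{"grip":1,"x":0,"y":0,"z":0,"rx":0,"ry":0,"rz":0},{"grip":1,"x":0,"y":0,"z":0,"rx":0,"ry":0,"rz":0},{"grip":1,"x":0,"y":0,"z":0,"rx":0,"ry":0,"rz":0}]' 60;python3 -m jog '[{"grip":1,"x":0,"y":0,"z":0,"rx":0,"ry":0,"rz":0},{"grip":1,"x":0,"y":0,"z":0,"rx":0,"ry":0,"rz":0}]'
```

```text
time: 26.47
eef_pos: [0.4502, 0.0022, 0.1927]
tcp_rot: [0.996, -0.085, 0.002, -0.0]
contact_force: [0.1, 1.3, 4.9]
opening: 0.151
time: 26.63
eef_pos: [0.4503, 0.0022, 0.1927]
tcp_rot: [0.996, -0.085, 0.002, -0.0]
contact_force: [-1.1, 0.5, 6.0]
opening: 0.15
```

```bash
python3 -m jog '[{"grip":1,"x":0,"y":0,"z":-10,"rx":0,"ry":0,"rz":0},{"grip":1,"x":0,"y":0,"z":-30,"rx":0,"ry":0,"rz":0},{"grip":1,"x":0,"y":0,"z":-40,"rx":0,"ry":0,"rz":0},{"grip":1,"x":0,"y":0,"z":-10,"rx":0,"ry":0,"rz":-3.6},{"grip":1,"x":0,"y":0,"z":0,"rx":0,"ry":0,"rz":0},{"grip":1,"x":0,"y":0,"z":0,"rx":0,"ry":0,"rz":0}]';python3 -c "
from h import *
plan(0.591,-0.0165,0.125,-6.1)"
```

```text
time: 27.13
eef_pos: [0.4489, 0.0024, 0.2812]
tcp_rot: [0.999, -0.054, 0.0, -0.0]
contact_force: [0.0, 0.7, -2.5]
opening: 0.15
t 27.13 TCP [0.4489 0.0024 0.2812] yaw -6.19 rotvec [-0.04 -0.03 -0.09] shift tool mm [143.4   3.7   1.2] dist 143 q6 target 4.5 F [ 0.   0.7 -2.5] open 0.15
```

```bash
python3 -m jog '[{"grip":1,"x":20,"y":1,"z":0,"rx":0,"ry":0,"rz":0},{"grip":1,"x":30,"y":1,"z":0,"rx":0,"ry":0,"rz":0},{"grip":1,"x":35,"y":1,"z":0,"rx":0,"ry":0,"rz":0},{"grip":1,"x":33,"y":1,"z":0,"rx":0,"ry":0,"rz":0},{"grip":1,"x":20,"y":0,"z":0,"rx":0,"ry":0,"rz":0},{"grip":1,"x":5,"y":0,"z":0,"rx":0,"ry":0,"rz":0},{"grip":1,"x":0,"y":0,"z":0,"rx":0,"ry":0,"rz":0},{"grip":1,"x":0,"y":0,"z":0,"rx":0,"ry":0,"rz":0}]';python3 -c "
from h import *
plan(0.5912,-0.0165,0.0777,-6.1)
snap('wrist','w19.png',None,1.5)"
```

```text
time: 27.8
eef_pos: [0.5897, -0.0166, 0.2784]
tcp_rot: [0.999, -0.054, -0.003, -0.001]
contact_force: [-1.1, -0.7, -2.5]
opening: 0.151
t 27.8 TCP [ 0.5897 -0.0166  0.2784] yaw -6.14 rotvec [-0.07  0.34 -0.04] shift tool mm [ 1.5 -0.3 45.7] dist 46 q6 target 4.5 F [-1.1 -0.7 -2.5] open 0.151
```

View pics/w19.png

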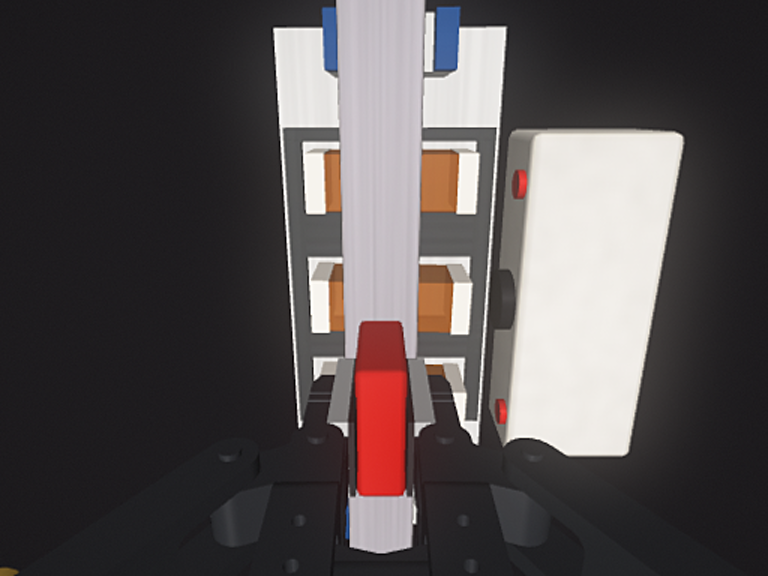

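Bar sits above the saddle with ends between the cheeks (far cheeks 338/436 px, bar mid about 381). It needs about +1.5 mm in x. Lowering.

```bash
python3 -m jog '[{"grip":1,"x":1.5,"y":0,"z":10,"rx":0,"ry":0,"rz":0},{"grip":1,"x":0,"y":0,"z":15,"rx":0,"ry":0,"rz":0},{"grip":1,"x":0,"y":0,"z":5,"rx":0,"ry":0,"rz":0},{"grip":1,"x":0,"y":0,"z":0,"rx":0,"ry":0,"rz":0},{"grip":1,"x":0,"y":0,"z":0,"rx":0,"ry":0,"rz":0}]';python3 -c "
from h import *
plan(0.5912,-0.0165,0.0777,-6.1)
snap('wrist','w20.png',None,1.5)"
```

```text
time: 28.27
eef_pos: [0.5919, -0.0169, 0.2503]
tcp_rot: [0.999, -0.053, -0.001, -0.001]
contact_force: [0.5, -1.5, -3.0]
opening: 0.151
t 28.27 TCP [ 0.5919 -0.0169  0.2503] yaw -6.12 rotvec [-0.05  0.09 -0.02] shift tool mm [-0.7 -0.3 17.6] dist 18 q6 target 4.5 F [ 0.5 -1.5 -3. ] open 0.151
```

View pics/w20.png

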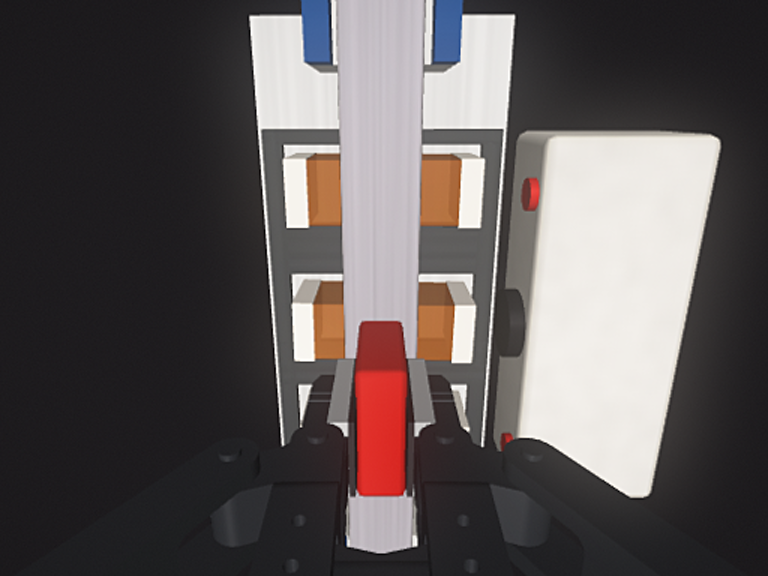

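Bar (338–424) is centred between the cheeks (331–433). Continuing down.

```bash
python3 -m jog '[{"grip":1,"x":0,"y":0,"z":6,"rx":0,"ry":0,"rz":0},{"grip":1,"x":0,"y":0,"z":6,"rx":0,"ry":0,"rz":0},{"grip":1,"x":0,"y":0,"z":3,"rx":0,"ry":0,"rz":0},{"grip":1,"x":0,"y":0,"z":0,"rx":0,"ry":0,"rz":0},{"grip":1,"x":0,"y":0,"z":0,"rx":0,"ry":0,"rz":0}]'
```

```text
time: 28.73
eef_pos: [0.5924, -0.017, 0.2355]
tcp_rot: [0.999, -0.053, -0.0, -0.0]
contact_force: [0.2, 0.5, -1.9]
opening: 0.154
```

```bash
python3 -m jog '[{"grip":1,"x":0,"y":0,"z":1.5,"rx":0,"ry":0,"rz":0},{"grip":1,"x":0,"y":0,"z":0,"rx":0,"ry":0,"rz":0}]'
```

```text
time: 28.9
eef_pos: [0.5926, -0.017, 0.2344]
tcp_rot: [0.999, -0.053, 0.0, -0.0]
contact_force: [0.7, 0.0, -3.0]
opening: 0.15
```

```bash
python3 -m jog '[{"grip":1,"x":-0.5,"y":0,"z":1.5,"rx":0,"ry":0,"rz":0},{"grip":1,"x":0,"y":0,"z":0,"rx":0,"ry":0,"rz":0}]'
```

```text
time: 29.07
eef_pos: [0.5919, -0.0169, 0.2328]
tcp_rot: [0.999, -0.053, -0.0, -0.0]
contact_force: [0.2, -0.3, -3.2]
opening: 0.155
```

```bash
python3 -m jog '[{"grip":1,"x":0,"y":0,"z":1,"rx":0,"ry":0,"rz":0},{"grip":1,"x":0,"y":0,"z":0.5,"rx":0,"ry":0,"rz":0},{"grip":1,"x":0,"y":0,"z":0,"rx":0,"ry":0,"rz":0}]'
```

```text
time: 29.32
eef_pos: [0.5922, -0.0169, 0.2327]
tcp_rot: [0.999, -0.053, -0.0, -0.0]
contact_force: [-3.7, 0.4, 5.1]
opening: 0.151
```

Contact (force turned from -3 to +5 N). Releasing and rising.

```bash
python3 -m jog '[{"grip":0.6,"x":0,"y":0,"z":0,"rx":0,"ry":0,"rz":0},{"grip":0.6,"x":0,"y":0,"z":0,"rx":0,"ry":0,"rz":0},{"grip":0.6,"x":0,"y":0,"z":0,"rx":0,"ry":0,"rz":0},{"grip":0.6,"x":0,"y":0,"z":-10,"rx":0,"ry":0,"rz":0},{"grip":0.6,"x":0,"y":0,"z":-30,"rx":0,"ry":0,"rz":0},{"grip":0.6,"x":0,"y":0,"z":-40,"rx":0,"ry":0,"rz":0},{"grip":0.6,"x":0,"y":0,"z":-40,"rx":0,"ry":0,"rz":0},{"grip":0.6,"x":0,"y":0,"z":-10,"rx":0,"ry":0,"rz":0}]';python3 -c "
from h import *
plan(0.6,-0.3,0.25,-90)
snap('wrist','w21.png',None,1.5)"
```

```text
time: 29.98
eef_pos: [0.5936, -0.0173, 0.3704]
tcp_rot: [0.999, -0.053, 0.007, 0.001]
contact_force: [1.1, 0.3, 0.3]
opening: 0.399
t 29.98 TCP [ 0.5936 -0.0173  0.3704] yaw -6.11 rotvec [-0.55 -0.65 83.89] shift tool mm [282.7  -6.4 -34.6] dist 285 q6 target 63.4 F [1.1 0.3 0.3] open 0.399
```

View pics/w21.png

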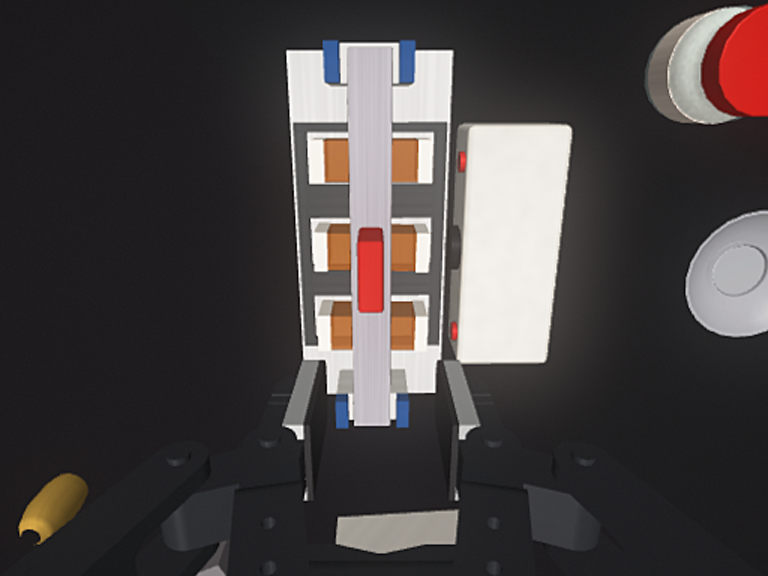

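The bar lies in both saddles: cheeks at (331/407,60) and (342/402,410), bar between them. Next: view key and switch.

```bash
python3 -m jog '[{"grip":0.4,"x":0,"y":0,"z":-5,"rx":0,"ry":0,"rz":7},{"grip":0.4,"x":0,"y":0,"z":-5,"rx":0,"ry":0,"rz":7},{"grip":0.4,"x":0,"y":0,"z":-5,"rx":0,"ry":0,"rz":7},{"grip":0.4,"x":0,"y":0,"z":-5,"rx":0,"ry":0,"rz":7},{"grip":0.4,"x":0,"y":0,"z":-5,"rx":0,"ry":0,"rz":7},{"grip":0.4,"x":0,"y":0,"z":-5,"rx":0,"ry":0,"rz":7},{"grip":0.4,"x":0,"y":0,"z":-5,"rx":0,"ry":0,"rz":7},{"grip":0.4,"x":0,"y":0,"z":-5,"rx":0,"ry":0,"rz":7}]';python3 -c "
from h import *
plan(0.455,-0.29,0.27,-65)"
```

```text
time: 30.7
eef_pos: [0.5918, -0.0171, 0.4003]
tcp_rot: [0.855, -0.518, -0.001, 0.0]
contact_force: [-0.2, 0.0, 0.1]
opening: 0.598
t 30.7 TCP [ 0.5918 -0.0171  0.4003] yaw -62.46 rotvec [0.08 0.11 2.54] shift tool mm [189.6 239.3 -24.7] dist 306 q6 target 32.5 F [-0.2  0.   0.1] open 0.598
```

```bash
python3 -m jog '[{"grip":0.4,"x":0,"y":0,"z":-3,"rx":0,"ry":0,"rz":2.5},{"grip":0.4,"x":25,"y":32,"z":-3,"rx":0,"ry":0,"rz":0},{"grip":0.4,"x":25,"y":32,"z":-3,"rx":0,"ry":0,"rz":0},{"grip":0.4,"x":25,"y":32,"z":-3,"rx":0,"ry":0,"rz":0},{"grip":0.4,"x":25,"y":32,"z":-3,"rx":0,"ry":0,"rz":0},{"grip":0.4,"x":25,"y":32,"z":-3,"rx":0,"ry":0,"rz":0},{"grip":0.4,"x":25,"y":32,"z":-3,"rx":0,"ry":0,"rz":0},{"grip":0.4,"x":25,"y":32,"z":-3,"rx":0,"ry":0,"rz":0}]';python3 -m jog '[{"grip":0.4,"x":15,"y":15,"z":0,"rx":0,"ry":0,"rz":0},{"grip":0.4,"x":0,"y":0,"z":0,"rx":0,"ry":0,"rz":0},{"grip":0.4,"x":0,"y":0,"z":0,"rx":0,"ry":0,"rz":0},{"grip":0.4,"x":0,"y":0,"z":0,"rx":0,"ry":0,"rz":0}]';python3 -c "
from h import *
plan(0.455,-0.29,0.27,-65)
snap('wrist','w22.png',None,1.5)
snap('top','t22.png',(190,130,350,260),3)"
```

```text
time: 31.37
eef_pos: [0.4633, -0.2725, 0.4243]
tcp_rot: [0.845, -0.534, -0.001, -0.0]
contact_force: [-0.3, 0.3, -0.0]
opening: 0.595
time: 31.7
eef_pos: [0.4576, -0.2907, 0.4243]
tcp_rot: [0.845, -0.534, -0.001, -0.001]
contact_force: [0.6, -0.0, 0.0]
opening: 0.603
t 31.7 TCP [ 0.4576 -0.2907  0.4243] yaw -64.61 rotvec [-0.01  0.15  0.39] shift tool mm [-1.8  2.  -0.7] dist 3 q6 target 32.5 F [ 0.6 -0.   0. ] open 0.603
```

View pics/w22.png

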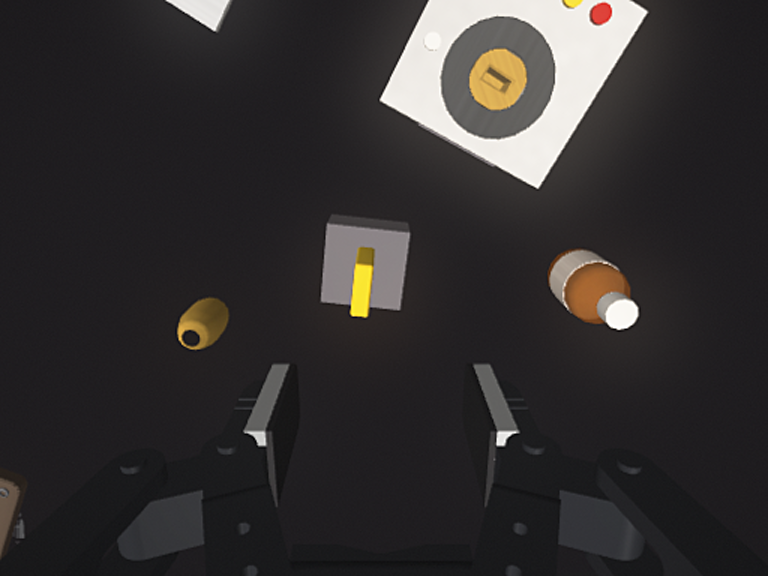

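View pics/t22.png

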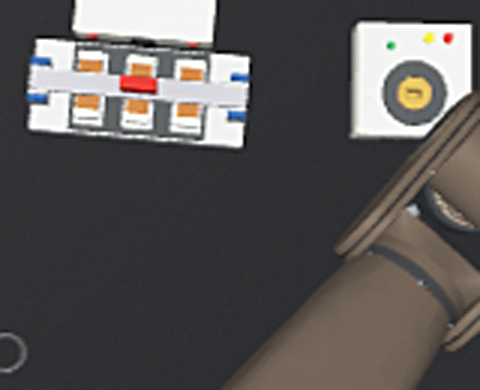

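The view shows key head (360,285), stand (365,265), slot (496,78), bottle (600,290), objective (203,323). Zooming on key and slot.

```bash
python3 -c "
from h import *
c=read_camera('wrist'); f=c['frame'][:,:,::-1]
a=cv2.resize(f[135:220,200:285],(595,595),interpolation=cv2.INTER_CUBIC)
cv2.imwrite('pics/kz.png',a)
cv2.imwrite('pics/sz.png',cv2.resize(f[0:100,285:385],(600,600),interpolation=cv2.INTER_CUBIC))"
```

```text
(no output)
```

View pics/kz.png

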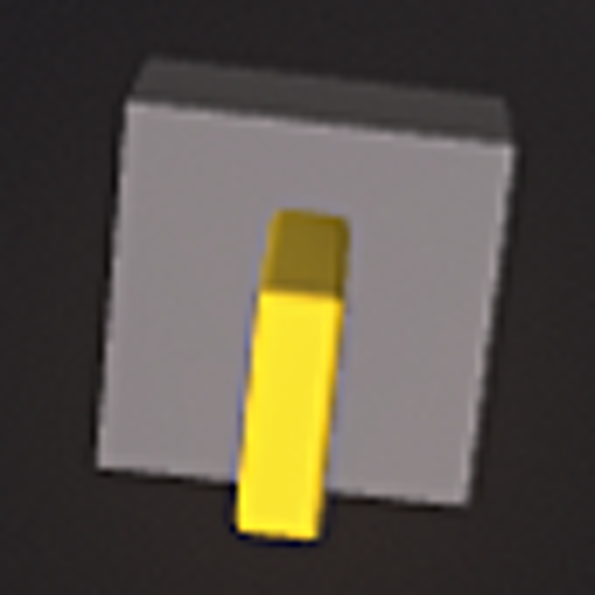

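View pics/sz.png

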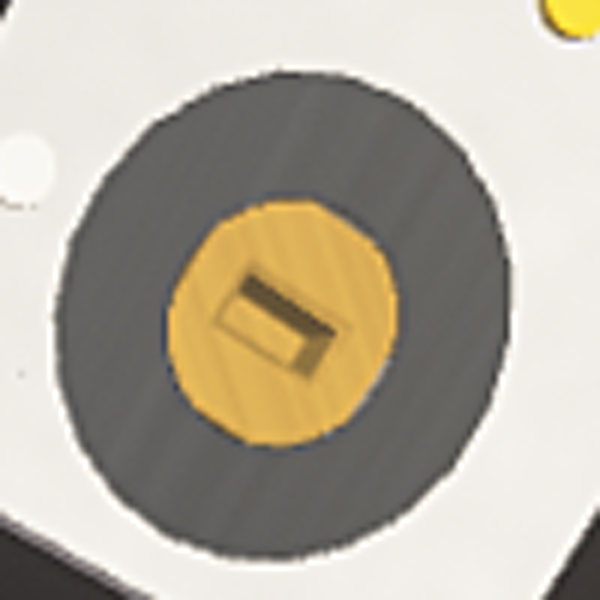

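```bash
python3 - <<'E'
from h import *
c=read_camera("wrist")
g=lambda d:(np.linalg.norm(d).round(4),np.degrees(np.arctan2(d[1],d[0])).round(1))
def rep(n,v,s,ox,oy,z):
    P=np.array([ray(c,(u/s+ox,w/s+oy),z)[:2] for u,w in v]); print(n,P.mean(0).round(4),g(P[0]-P[3]),g(P[1]-P[2]),g(P[1]-P[0]),g(P[2]-P[3]))
rep("key",[(259,292),(343,297),(319,541),(236,531)],7,200,135,.088)
rep("stand",[(127,102),(515,147),(468,505),(98,467)],7,200,135,.036)
rep("slot",[(248,270),(352,326),(309,382),(213,322)],6,285,0,.051)
f=c["frame"]; h=cv2.cvtColor(f,cv2.COLOR_RGB2HSV)[:100,285:385]
m=((h[...,0]>12)&(h[...,0]<28)&(h[...,1]>100)).astype(np.uint8); n,l,st,ce=cv2.connectedComponentsWithStats(m); i=1+np.argmax(st[1:,4])
cs,_=cv2.findContours((l==i).astype(np.uint8),cv2.RETR_EXTERNAL,cv2.CHAIN_APPROX_NONE)
e=cv2.fitEllipse(cs[0]); print("rotor",e,ray(c,(e[0][0]+285,e[0][1]),.053))
dk=(cv2.cvtColor(f,cv2.COLOR_RGB2GRAY)[:100,285:385])
m=((dk<125)).astype(np.uint8); n,l,st,ce=cv2.connectedComponentsWithStats(m); i=l[50,60] if False else l[15,45]
cs,_=cv2.findContours((l==i).astype(np.uint8),cv2.RETR_EXTERNAL,cv2.CHAIN_APPROX_NONE); e=cv2.fitEllipse(cs[0]); print("bezel",e,ray(c,(e[0][0]+285,e[0][1]),.053))
E
```

```text
key [ 0.4285 -0.2905] (np.float64(0.0348), np.float64(19.3)) (np.float64(0.0356), np.float64(19.9)) (np.float64(0.0113), np.float64(-68.0)) (np.float64(0.0116), np.float64(-71.9))
stand [ 0.428  -0.2909] (np.float64(0.0601), np.float64(19.1)) (np.float64(0.0596), np.float64(19.2)) (np.float64(0.06), np.float64(-71.2)) (np.float64(0.0601), np.float64(-70.7))
slot [ 0.58   -0.3127] (np.float64(0.009), np.float64(-7.9)) (np.float64(0.0103), np.float64(-11.0)) (np.float64(0.0187), np.float64(-90.2)) (np.float64(0.018), np.float64(-93.8))
rotor ((46.37670135498047, 53.359474182128906), (36.45734405517578, 40.558406829833984), 19.858341217041016) [ 0.58017144 -0.31170063  0.053     ]
bezel ((46.669620513916016, 52.36241149902344), (73.39828491210938, 81.16697692871094), 23.269309997558594) [ 0.58104433 -0.31151734  0.053     ]
```

Key (0.428, -0.291), yaw 19.2°, agrees with its stand's centre. Slot (0.580, -0.312), long axis about -92°. Approaching the key.

```bash
python3 -c "
from h import *
plan(0.4282,-0.2907,0.115,-70.8)"; python3 -m jog '[{"grip":0.5,"x":0,"y":0,"z":25,"rx":0,"ry":0,"rz":6.2},{"grip":0.5,"x":-5,"y":14,"z":40,"rx":0,"ry":0,"rz":0},{"grip":0.5,"x":-5,"y":14,"z":40,"rx":0,"ry":0,"rz":0},{"grip":0.5,"x":0,"y":0,"z":40,"rx":0,"ry":0,"rz":0},{"grip":0.5,"x":0,"y":0,"z":10,"rx":0,"ry":0,"rz":0},{"grip":0.5,"x":0,"y":0,"z":0,"rx":0,"ry":0,"rz":0},{"grip":0.5,"x":0,"y":0,"z":0,"rx":0,"ry":0,"rz":0}]';python3 -c "
from h import *
plan(0.4282,-0.2907,0.07,-70.8)
snap('wrist','w23.png')"
```

```text
t 31.9 TCP [ 0.4581 -0.2901  0.425 ] yaw -64.5 rotvec [-0.01  0.07  6.3 ] shift tool mm [ -9.2  28.4 155. ] dist 158 q6 target 36.6 F [0.4 0.2 1.1] open 0.599
time: 32.48
eef_pos: [0.4294, -0.2909, 0.2732]
tcp_rot: [0.815, -0.579, 0.0, -0.0]
contact_force: [0.5, -0.9, 0.9]
opening: 0.501
t 32.48 TCP [ 0.4294 -0.2909  0.2732] yaw -70.75 rotvec [-0.04 -0.02  0.05] shift tool mm [-0.6  1.1 48.2] dist 48 q6 target 36.6 F [ 0.5 -0.9  0.9] open 0.501
```

View pics/w23.png

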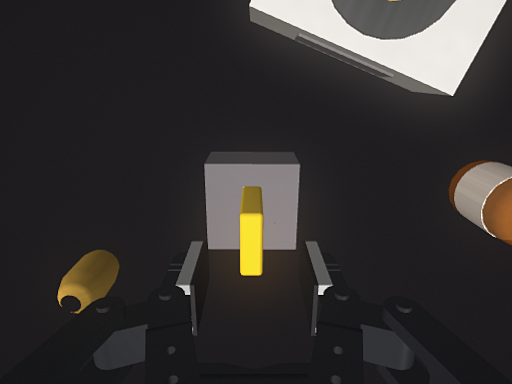

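Key head (251,240) is parallel to the pads and centred. Descending and gripping at 80 N.

```bash
python3 -m jog '[{"grip":0.5,"x":-0.8,"y":1,"z":20,"rx":0,"ry":0,"rz":0},{"grip":0.5,"x":0,"y":0,"z":20,"rx":0,"ry":0,"rz":0},{"grip":0.5,"x":0,"y":0,"z":8,"rx":0,"ry":0,"rz":0},{"grip":0.5,"x":0,"y":0,"z":0,"rx":0,"ry":0,"rz":0},{"grip":1,"x":0,"y":0,"z":0,"rx":0,"ry":0,"rz":0},{"grip":1,"x":0,"y":0,"z":0,"rx":0,"ry":0,"rz":0},{"grip":1,"x":0,"y":0,"z":0,"rx":0,"ry":0,"rz":0},{"grip":1,"x":0,"y":0,"z":0,"rx":0,"ry":0,"rz":0}]' 80;python3 -m jog '[{"grip":1,"x":0,"y":0,"z":0,"rx":0,"ry":0,"rz":0},{"grip":1,"x":0,"y":0,"z":0,"rx":0,"ry":0,"rz":0}]'; python3 -c "
from h import *
print(get_state())"
```

```text
time: 33.2
eef_pos: [0.428, -0.2911, 0.2261]
tcp_rot: [0.815, -0.579, 0.002, -0.0]
contact_force: [-0.8, 1.6, 4.7]
opening: 0.131
time: 33.37
eef_pos: [0.428, -0.2911, 0.2261]
tcp_rot: [0.815, -0.579, 0.001, -0.0]
contact_force: [-1.0, 0.3, 6.7]
opening: 0.128
{'time': 33.3667, 'qpos': array([-7.93455287e-01,  1.68707346e-01,  2.07972802e+00,  8.71682073e-04,
        8.90272549e-01,  4.41938402e-01]), 'dq': array([ 1.33444402e-03,  1.17150603e-04, -1.42228898e-03, -6.40793719e-04,
       -7.64491088e-04, -4.88836725e-05]), 'joint_efforts': array([-2.26189247e-01, -2.71065813e+01, -2.11675286e+01, -7.17205298e-02,
       -2.12712740e-01, -3.38302954e-03]), 'eef_pos': array([ 0.42804749, -0.29107013,  0.22613037]), 'tcp_rot': array([ 8.15055045e-01, -5.79381634e-01,  1.47945198e-03, -8.17191428e-05]), 'contact_force': array([-1.04644524,  0.33993307,  6.680295  ]), 'wrist_torque': array([ 0.17791109,  0.08009803, -0.01052202]), 'opening': 0.1280558797532673}
```

```bash
python3 -m jog '[{"grip":1,"x":0,"y":0,"z":-8,"rx":0,"ry":0,"rz":0},{"grip":1,"x":0,"y":0,"z":-15,"rx":0,"ry":0,"rz":0},{"grip":1,"x":0,"y":0,"z":-25,"rx":0,"ry":0,"rz":0},{"grip":1,"x":0,"y":0,"z":-35,"rx":0,"ry":0,"rz":0},{"grip":1,"x":0,"y":0,"z":-10,"rx":0,"ry":0,"rz":-7},{"grip":1,"x":0,"y":0,"z":0,"rx":0,"ry":0,"rz":-7},{"grip":1,"x":0,"y":0,"z":0,"rx":0,"ry":0,"rz":-7},{"grip":1,"x":0,"y":0,"z":0,"rx":0,"ry":0,"rz":-7}]';python3 -m jog '[{"grip":1,"x":0,"y":0,"z":0,"rx":0,"ry":0,"rz":-7},{"grip":1,"x":0,"y":0,"z":0,"rx":0,"ry":0,"rz":-7},{"grip":1,"x":0,"y":0,"z":0,"rx":0,"ry":0,"rz":-7},{"grip":1,"x":0,"y":0,"z":0,"rx":0,"ry":0,"rz":-7},{"grip":1,"x":0,"y":0,"z":0,"rx":0,"ry":0,"rz":-7},{"grip":1,"x":0,"y":0,"z":0,"rx":0,"ry":0,"rz":-6},{"grip":1,"x":0,"y":0,"z":0,"rx":0,"ry":0,"rz":0}]';python3 -c "
from h import *
plan(0.5803,-0.312,0.17,-2)
snap('wrist','w24.png',None,1.5)"
```

```text
time: 34.03
eef_pos: [0.4272, -0.2903, 0.3179]
tcp_rot: [0.932, -0.362, 0.0, -0.0]
contact_force: [-0.3, 0.3, -0.3]
opening: 0.126
time: 34.62
eef_pos: [0.4271, -0.2903, 0.3173]
tcp_rot: [1.0, -0.015, -0.0, -0.0]
contact_force: [-0.3, -1.4, -1.2]
opening: 0.127
t 34.62 TCP [ 0.4271 -0.2903  0.3173] yaw -1.71 rotvec [-0.05  0.02  0.29] shift tool mm [153.8  16.4  -7.7] dist 155 q6 target -26.3 F [-0.3 -1.4 -1.2] open 0.127
```

View pics/w24.png

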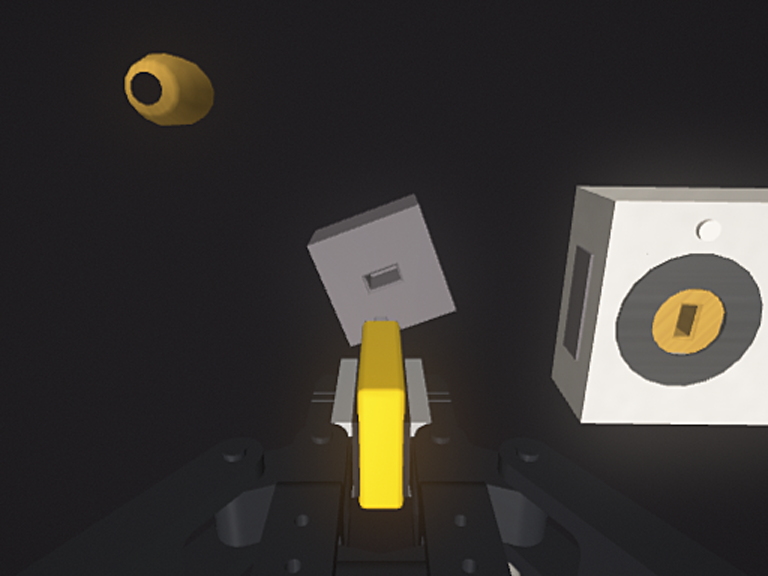

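```bash
python3 -m jog '[{"grip":1,"x":25,"y":10,"z":0,"rx":0,"ry":0,"rz":0.3},{"grip":1,"x":30,"y":12,"z":0,"rx":0,"ry":0,"rz":0},{"grip":1,"x":30,"y":12,"z":0,"rx":0,"ry":0,"rz":0},{"grip":1,"x":30,"y":12,"z":0,"rx":0,"ry":0,"rz":0},{"grip":1,"x":25,"y":10,"z":0,"rx":0,"ry":0,"rz":0},{"grip":1,"x":13,"y":5,"z":0,"rx":0,"ry":0,"rz":0},{"grip":1,"x":0,"y":0,"z":0,"rx":0,"ry":0,"rz":0},{"grip":1,"x":0,"y":0,"z":0,"rx":0,"ry":0,"rz":0}]';python3 -m jog '[{"grip":1,"x":0,"y":0,"z":0,"rx":0,"ry":0,"rz":0},{"grip":1,"x":0,"y":0,"z":0,"rx":0,"ry":0,"rz":0}]';python3 -c "
from h import *
plan(0.5803,-0.312,0.17,-2)
c=snap('wrist','w25.png',None,1.5)
f=c['frame'][:,:,::-1]
cv2.imwrite('pics/w25z.png',cv2.resize(f[60:260,170:340],None,fx=3,fy=3,interpolation=cv2.INTER_CUBIC))"
```

```text
time: 35.33
eef_pos: [0.5781, -0.3569, 0.3165]
tcp_rot: [1.0, -0.019, -0.001, -0.001]
contact_force: [0.4, -0.3, -0.2]
opening: 0.132
time: 35.5
eef_pos: [0.5772, -0.3565, 0.3169]
tcp_rot: [1.0, -0.019, -0.001, -0.001]
contact_force: [0.6, 0.2, -0.0]
opening: 0.127
t 35.5 TCP [ 0.5772 -0.3565  0.3169] yaw -2.17 rotvec [-0.08  0.06 -0.17] shift tool mm [  1.6 -44.6  -8.1] dist 45 q6 target -26.3 F [ 0.6  0.2 -0. ] open 0.127
```

View pics/w25.png

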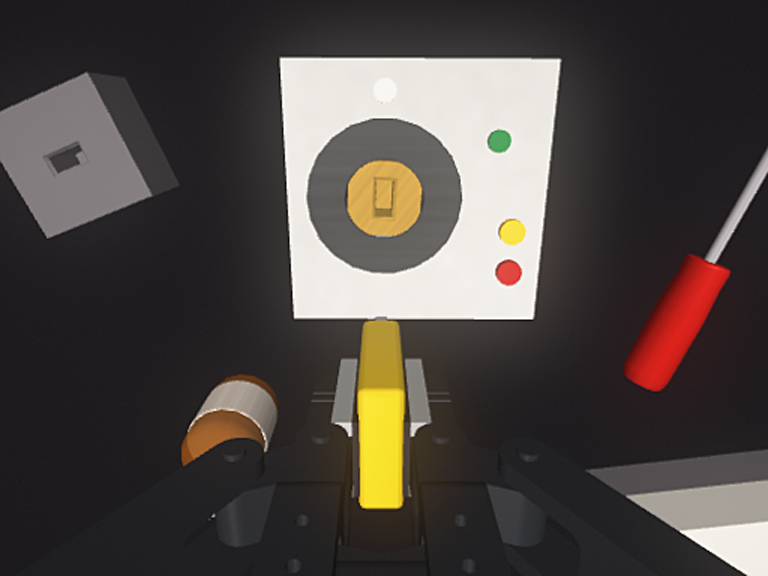

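View pics/w25z.png

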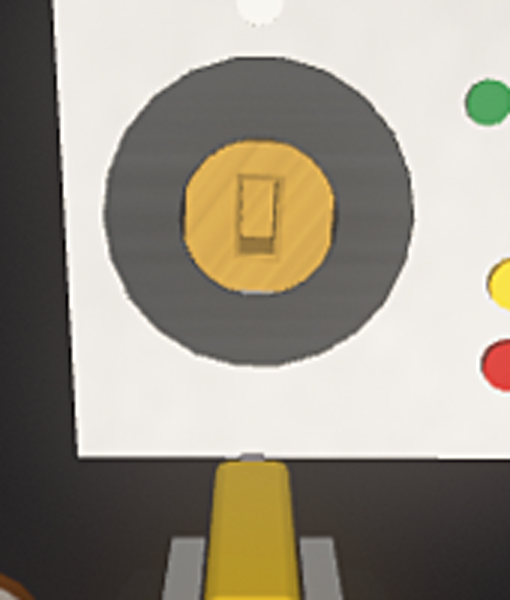

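```bash
python3 - <<'E'
from h import *
c=read_camera("wrist")
P=np.array([ray(c,(u/3+170,w/3+60),.051)[:2] for u,w in [(237,175),(279,175),(276,254),(237,254)]])
print("slot",P.mean(0).round(4),(P[0]-P[3]).round(4),(P[1]-P[2]).round(4),(P[1]-P[0]).round(4))
P=np.array([ray(c,(u/3+170,w/3+60),.053)[:2] for u,w in [(259,56),(259,366),(104,212),(414,212)]])
print("bezel",P.mean(0).round(4), (P[0]+P[1])/2,(P[2]+P[3])/2)
print("tip front edge",ray(c,(253/3+170,458/3+60),.1028))
plan(P.mean(0)[0],P.mean(0)[1],.17,-2)
E
```

```text
slot [ 0.5803 -0.3121] [0.0008 0.0182] [0.0012 0.0182] [ 0.0096 -0.0004]
bezel [ 0.5807 -0.3118] [ 0.58066639 -0.31256421] [ 0.58071177 -0.31109211]
tip front edge [ 0.57783779 -0.35108083  0.1028    ]
t 35.6 TCP [ 0.5773 -0.3566  0.3172] yaw -2.15 rotvec [-0.05  0.02 -0.15] shift tool mm [  1.8 -44.9  -7.8] dist 46 q6 target -26.2 F [-0.6 -0.8 -0.6] open 0.134
```

```bash
python3 -m jog '[{"grip":1,"x":1,"y":-20,"z":8,"rx":0,"ry":0,"rz":0.5},{"grip":1,"x":1,"y":-20,"z":20,"rx":0,"ry":0,"rz":0},{"grip":1,"x":0,"y":-4.5,"z":10,"rx":0,"ry":0,"rz":0},{"grip":1,"x":0,"y":0,"z":0,"rx":0,"ry":0,"rz":0},{"grip":1,"x":0,"y":0,"z":0,"rx":0,"ry":0,"rz":0},{"grip":1,"x":0,"y":0,"z":0,"rx":0,"ry":0,"rz":0}]';python3 -c "
from h import *
plan(0.5800,-0.3115,0.0861,-2.7)
snap('wrist','w26.png',None,1.5)
snap('scene','s26.png',(140,120,260,220),5)"
```

```text
time: 36.1
eef_pos: [0.5819, -0.3135, 0.2801]
tcp_rot: [1.0, -0.023, 0.001, 0.0]
contact_force: [0.3, 0.4, -0.1]
opening: 0.134
t 36.1 TCP [ 0.5819 -0.3135  0.2801] yaw -2.64 rotvec [ 0.03 -0.07  0.06] shift tool mm [-2.  -1.9 39. ] dist 39 q6 target -25.5 F [ 0.3  0.4 -0.1] open 0.134
```

View pics/w26.png

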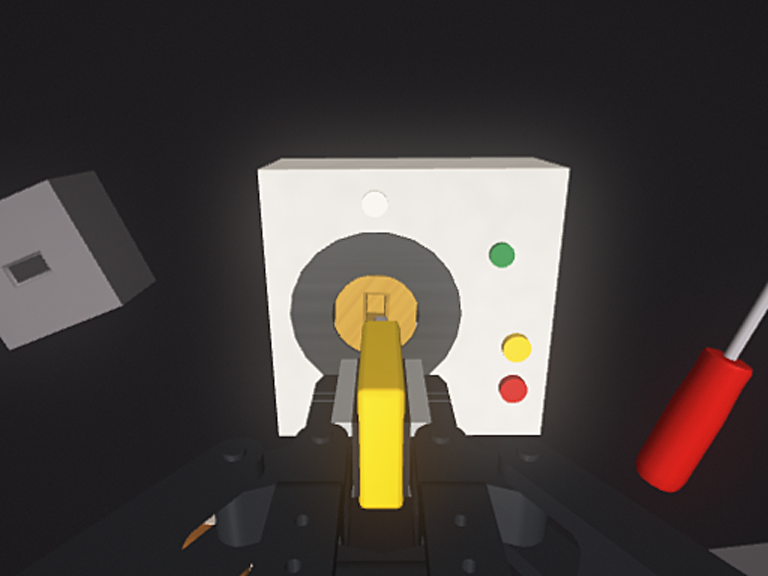

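View pics/s26.png

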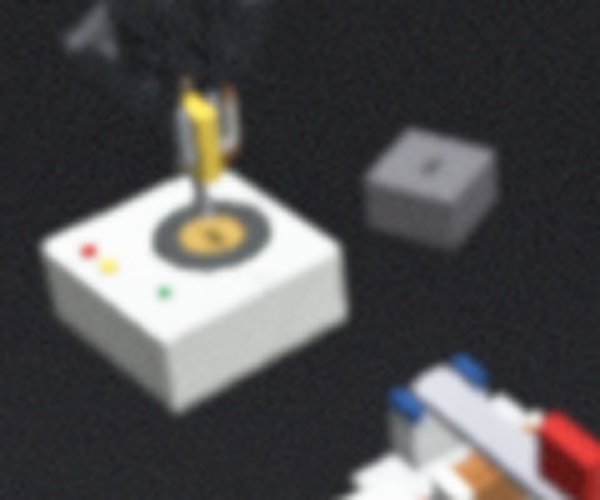

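```bash
python3 -m jog '[{"grip":1,"x":-2,"y":-2,"z":5,"rx":0,"ry":0,"rz":0},{"grip":1,"x":0,"y":0,"z":5,"rx":0,"ry":0,"rz":0},{"grip":1,"x":0,"y":0,"z":0,"rx":0,"ry":0,"rz":0},{"grip":1,"x":0,"y":0,"z":0,"rx":0,"ry":0,"rz":0},{"grip":1,"x":0,"y":0,"z":0,"rx":0,"ry":0,"rz":0}]';python3 -c "
from h import *
plan(0.5800,-0.3115,0.0861,-2.7)
c=snap('wrist','w27.png',None,1.5)
f=c['frame'][:,:,::-1]
cv2.imwrite('pics/w27z.png',cv2.resize(f[160:250,200:310],None,fx=5,fy=5,interpolation=cv2.INTER_CUBIC))"
```

```text
time: 36.62
eef_pos: [0.5799, -0.3105, 0.2689]
tcp_rot: [1.0, -0.023, -0.0, -0.0]
contact_force: [0.2, -0.1, -1.5]
opening: 0.127
t 36.62 TCP [ 0.5799 -0.3105  0.2689] yaw -2.62 rotvec [-0.05  0.02  0.08] shift tool mm [ 0.1  1.  27.8] dist 28 q6 target -25.5 F [ 0.2 -0.1 -1.5] open 0.127
```

View pics/w27z.png

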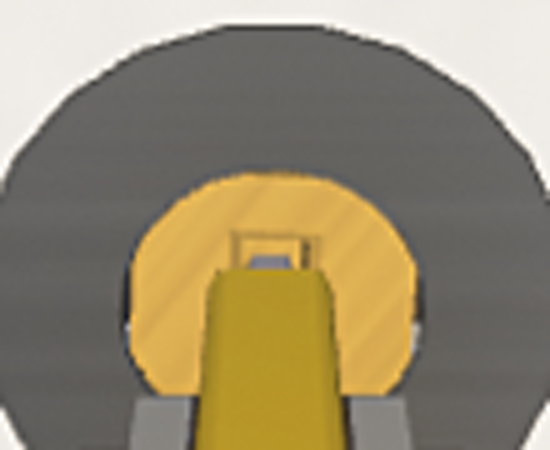

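The blade (270,262) is centred in the slot (232–318) to within about 0.7 mm. Inserting in small steps.

```bash
python3 -m jog '[{"grip":1,"x":0.4,"y":0.7,"z":3,"rx":0,"ry":0,"rz":0},{"grip":1,"x":0,"y":0,"z":3,"rx":0,"ry":0,"rz":0},{"grip":1,"x":0,"y":0,"z":3,"rx":0,"ry":0,"rz":0},{"grip":1,"x":0,"y":0,"z":0,"rx":0,"ry":0,"rz":0},{"grip":1,"x":0,"y":0,"z":0,"rx":0,"ry":0,"rz":0}]'
```

```text
time: 37.08
eef_pos: [0.5802, -0.3112, 0.2596]
tcp_rot: [1.0, -0.023, -0.0, -0.001]
contact_force: [0.0, -0.4, -1.5]
opening: 0.123
```

Tip is now about 5 mm below the mouth with no contact force. Continuing.

```bash
python3 -m jog '[{"grip":1,"x":0,"y":0,"z":4,"rx":0,"ry":0,"rz":0},{"grip":1,"x":0,"y":0,"z":4,"rx":0,"ry":0,"rz":0},{"grip":1,"x":0,"y":0,"z":4,"rx":0,"ry":0,"rz":0},{"grip":1,"x":0,"y":0,"z":3,"rx":0,"ry":0,"rz":0},{"grip":1,"x":0,"y":0,"z":0,"rx":0,"ry":0,"rz":0},{"grip":1,"x":0,"y":0,"z":0,"rx":0,"ry":0,"rz":0}]'
```

```text
time: 37.58
eef_pos: [0.5802, -0.3111, 0.2446]
tcp_rot: [1.0, -0.023, -0.0, -0.001]
contact_force: [-0.1, -0.1, -1.7]
opening: 0.13
```

```bash
python3 -m jog '[{"grip":1,"x":0,"y":0,"z":2,"rx":0,"ry":0,"rz":0},{"grip":1,"x":0,"y":0,"z":1,"rx":0,"ry":0,"rz":0},{"grip":1,"x":0,"y":0,"z":0,"rx":0,"ry":0,"rz":0},{"grip":1,"x":0,"y":0,"z":0,"rx":0,"ry":0,"rz":0}]'; python3 -c "
from h import *
c=snap('wrist','w28.png',None,1.5)
plan(.5802,-.3112,.0861,-2.7)
snap('scene','s28.png',(140,120,340,290),4)"
```

```text
time: 37.92
eef_pos: [0.5804, -0.3111, 0.2421]
tcp_rot: [1.0, -0.023, -0.0, -0.0]
contact_force: [-0.0, -0.1, -1.0]
opening: 0.132
t 37.97 TCP [ 0.5803 -0.3111  0.2421] yaw -2.61 rotvec [-0.04  0.    0.09] shift tool mm [-0.1  0.1  1. ] dist 1 q6 target -25.5 F [ 0.2 -0.2  0.1] open 0.129
```

View pics/s28.png

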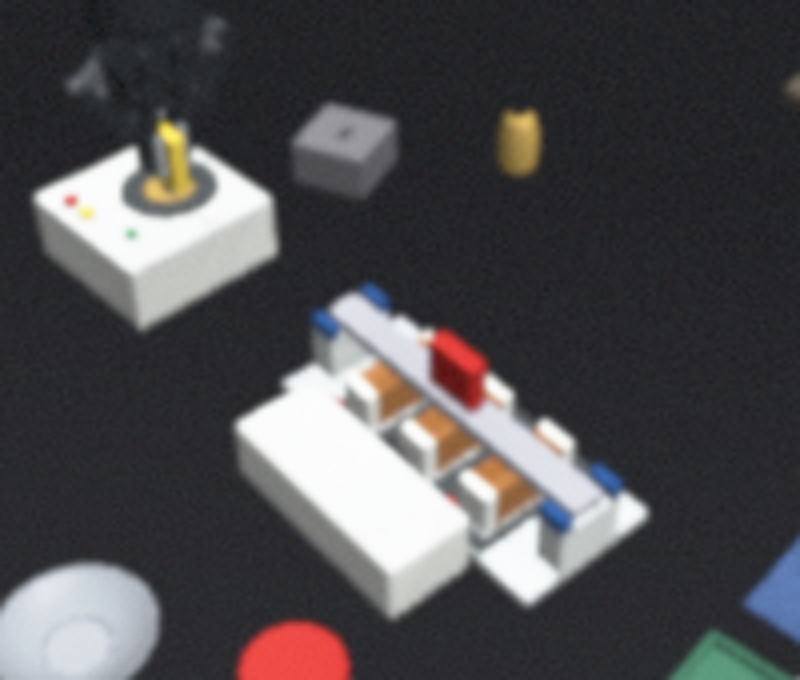

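The key is in about 23 mm deep, and the bar and cells are undisturbed. Seating fully, then turning.

```bash
python3 -m jog '[{"grip":1,"x":0,"y":0,"z":1,"rx":0,"ry":0,"rz":0},{"grip":1,"x":0,"y":0,"z":0.5,"rx":0,"ry":0,"rz":0},{"grip":1,"x":0,"y":0,"z":0,"rx":0,"ry":0,"rz":0},{"grip":1,"x":0,"y":0,"z":0,"rx":0,"ry":0,"rz":0}]'; python3 -m jog '[{"grip":1,"x":0,"y":0,"z":0,"rx":0,"ry":0,"rz":6},{"grip":1,"x":0,"y":0,"z":0,"rx":0,"ry":0,"rz":6},{"grip":1,"x":0,"y":0,"z":0,"rx":0,"ry":0,"rz":6},{"grip":1,"x":0,"y":0,"z":0,"rx":0,"ry":0,"rz":6},{"grip":1,"x":0,"y":0,"z":0,"rx":0,"ry":0,"rz":6},{"grip":1,"x":0,"y":0,"z":0,"rx":0,"ry":0,"rz":0}]'; python3 -c "
from h import *
plan(.5802,-.3112,.0861,-82.7);print(get_state()['wrist_torque'])"
```

```text
time: 38.35
eef_pos: [0.5805, -0.3112, 0.2412]
tcp_rot: [1.0, -0.023, 0.0, -0.0]
contact_force: [-0.1, 1.4, 2.5]
opening: 0.128
time: 38.85
eef_pos: [0.5804, -0.3113, 0.2412]
tcp_rot: [0.96, -0.282, 0.0, -0.0]
contact_force: [-0.5, -0.4, 3.3]
opening: 0.129
t 38.85 TCP [ 0.5804 -0.3113  0.2412] yaw -32.71 rotvec [-2.000e-02 -0.000e+00  4.999e+01] shift tool mm [-0.2  0.2  0.1] dist 0 q6 target 54.5 F [-0.5 -0.4  3.3] open 0.129
[ 0.02762365  0.25811652 -0.00963233]
```

```bash
python3 -m jog '[{"grip":1,"x":0,"y":0,"z":0,"rx":0,"ry":0,"rz":6},{"grip":1,"x":0,"y":0,"z":0,"rx":0,"ry":0,"rz":6},{"grip":1,"x":0,"y":0,"z":0,"rx":0,"ry":0,"rz":6},{"grip":1,"x":0,"y":0,"z":0,"rx":0,"ry":0,"rz":6},{"grip":1,"x":0,"y":0,"z":0,"rx":0,"ry":0,"rz":6},{"grip":1,"x":0,"y":0,"z":0,"rx":0,"ry":0,"rz":6},{"grip":1,"x":0,"y":0,"z":0,"rx":0,"ry":0,"rz":6},{"grip":1,"x":0,"y":0,"z":0,"rx":0,"ry":0,"rz":4}]'; python3 -c "
from h import *
plan(.5802,-.3112,.0861,-82.7);print(get_state()['wrist_torque'])"
```

```text
time: 39.52
eef_pos: [0.5807, -0.3116, 0.2412]
tcp_rot: [0.773, -0.634, 0.001, -0.0]
contact_force: [0.5, -1.7, 2.0]
opening: 0.131
t 39.52 TCP [ 0.5807 -0.3116  0.2412] yaw -78.69 rotvec [-0.1  -0.09  4.01] shift tool mm [-0.4  0.4  0.1] dist 1 q6 target 54.5 F [ 0.5 -1.7  2. ] open 0.131
[-0.23056999 -0.08703876  0.04901055]
```

```bash
python3 -m jog '[{"grip":1,"x":0,"y":0,"z":0,"rx":0,"ry":0,"rz":3},{"grip":1,"x":0,"y":0,"z":0,"rx":0,"ry":0,"rz":3},{"grip":1,"x":0,"y":0,"z":0,"rx":0,"ry":0,"rz":0},{"grip":1,"x":0,"y":0,"z":0,"rx":0,"ry":0,"rz":0}]'; python3 -c "
from h import *
plan(.5802,-.3112,.0861,-82.7);print(get_state()['wrist_torque'])"
```

```text
time: 39.85
eef_pos: [0.5807, -0.3116, 0.2412]
tcp_rot: [0.741, -0.672, 0.001, -0.0]
contact_force: [0.9, -1.6, 1.5]
opening: 0.129
t 39.85 TCP [ 0.5807 -0.3116  0.2412] yaw -84.43 rotvec [-0.11 -0.09 -1.73] shift tool mm [-0.5  0.4  0.1] dist 1 q6 target 54.5 F [ 0.9 -1.6  1.5] open 0.129
[-0.4448364  -0.14193572  0.05019322]
```

```bash
python3 -m jog '[{"grip":1,"x":0,"y":0,"z":0,"rx":0,"ry":0,"rz":2},{"grip":1,"x":0,"y":0,"z":0,"rx":0,"ry":0,"rz":0},{"grip":1,"x":0,"y":0,"z":0,"rx":0,"ry":0,"rz":0}]'; python3 -c "
from h import *
plan(.5802,-.3112,.0861,-82.7);print(get_state()['wrist_torque'])"; python3 -m jog '[{"grip":1,"x":0,"y":0,"z":0,"rx":0,"ry":0,"rz":2},{"grip":1,"x":0,"y":0,"z":0,"rx":0,"ry":0,"rz":0},{"grip":1,"x":0,"y":0,"z":0,"rx":0,"ry":0,"rz":0}]'; python3 -c "
from h import *
plan(.5802,-.3112,.0861,-82.7);print(get_state()['wrist_torque'])"
```

```text
time: 40.1
eef_pos: [0.5806, -0.3116, 0.2412]
tcp_rot: [0.728, -0.685, 0.001, -0.0]
contact_force: [0.7, -2.5, 1.1]
opening: 0.131
t 40.1 TCP [ 0.5806 -0.3116  0.2412] yaw -86.48 rotvec [-0.11 -0.08 -3.78] shift tool mm [-0.5  0.4  0.1] dist 1 q6 target 54.5 F [ 0.7 -2.5  1.1] open 0.131
[-0.58065186 -0.30706288  0.04422443]
time: 40.35
eef_pos: [0.5806, -0.3116, 0.2412]
tcp_rot: [0.716, -0.698, 0.001, -0.0]
contact_force: [2.1, -4.4, 2.2]
opening: 0.13
t 40.35 TCP [ 0.5806 -0.3116  0.2412] yaw -88.49 rotvec [-0.1  -0.08 -5.79] shift tool mm [-0.5  0.4  0.1] dist 1 q6 target 54.5 F [ 2.1 -4.4  2.2] open 0.13
[-0.79088704 -0.3435713   0.09507307]
```

```bash
python3 -m jog '[{"grip":1,"x":0,"y":0,"z":0,"rx":0,"ry":0,"rz":2},{"grip":1,"x":0,"y":0,"z":0,"rx":0,"ry":0,"rz":0},{"grip":1,"x":0,"y":0,"z":0,"rx":0,"ry":0,"rz":0}]'; python3 -c "
from h import *
plan(.5802,-.3112,.0861,-82.7);print(get_state()['wrist_torque'])"
```

```text
time: 40.6
eef_pos: [0.5806, -0.3116, 0.2412]
tcp_rot: [-0.704, 0.71, -0.001, 0.0]
contact_force: [2.4, -5.2, 1.6]
opening: 0.128
t 40.6 TCP [ 0.5806 -0.3116  0.2412] yaw -90.48 rotvec [-0.08 -0.08 -7.78] shift tool mm [-0.4  0.4  0.1] dist 1 q6 target 54.5 F [ 2.4 -5.2  1.6] open 0.128
[-0.93001429 -0.35940627  0.25043942]
```

The torque has climbed from 0.05 to 0.25 N m, so the hard stop is reached. Releasing and rising.

```bash
python3 -m jog '[{"grip":0.5,"x":0,"y":0,"z":0,"rx":0,"ry":0,"rz":0},{"grip":0.5,"x":0,"y":0,"z":0,"rx":0,"ry":0,"rz":0},{"grip":0.5,"x":0,"y":0,"z":0,"rx":0,"ry":0,"rz":0},{"grip":0.5,"x":0,"y":0,"z":-10,"rx":0,"ry":0,"rz":0},{"grip":0.5,"x":0,"y":0,"z":-35,"rx":0,"ry":0,"rz":0},{"grip":0.5,"x":0,"y":0,"z":-40,"rx":0,"ry":0,"rz":0},{"grip":0.5,"x":0,"y":20,"z":-40,"rx":0,"ry":0,"rz":0},{"grip":0.5,"x":0,"y":20,"z":-30,"rx":0,"ry":0,"rz":0}]';python3 -m jog '[{"grip":0.5,"x":0,"y":0,"z":0,"rx":0,"ry":0,"rz":0},{"grip":0.5,"x":0,"y":0,"z":0,"rx":0,"ry":0,"rz":0}]'; python3 -c "
from h import *
c=snap('wrist','w30.png',None,1.5)
snap('scene','s30.png',(140,120,380,310),3)
snap('top','t30.png',(100,115,360,255),3)"
```

```text
time: 41.27
eef_pos: [0.5418, -0.3104, 0.3966]
tcp_rot: [-0.704, 0.71, -0.001, 0.001]
contact_force: [0.4, -0.4, 1.5]
opening: 0.495
time: 41.43
eef_pos: [0.5413, -0.3108, 0.3967]
tcp_rot: [-0.703, 0.711, -0.002, 0.001]
contact_force: [-1.0, -0.4, -0.5]
opening: 0.505
```

View pics/w30.png

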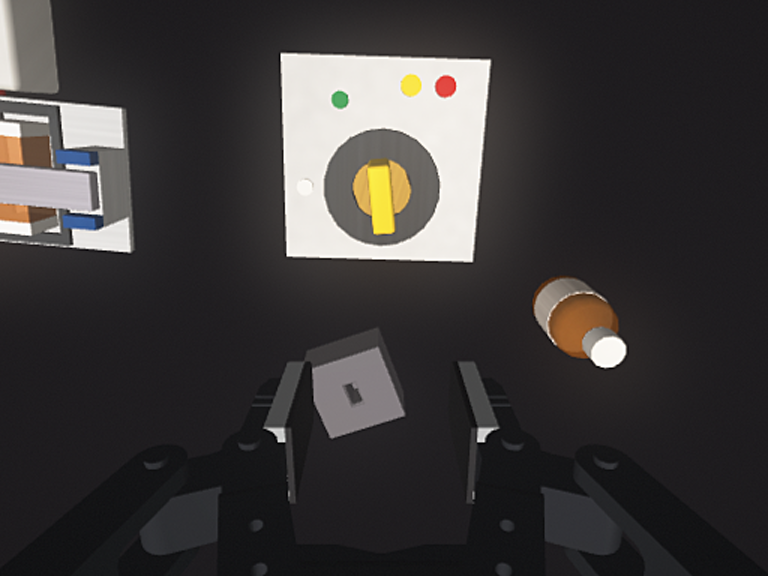

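View pics/s30.png

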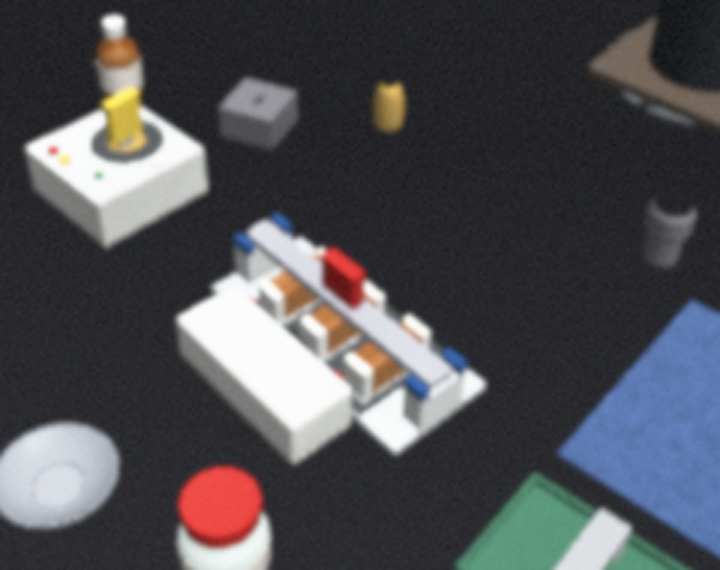

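View pics/t30.png

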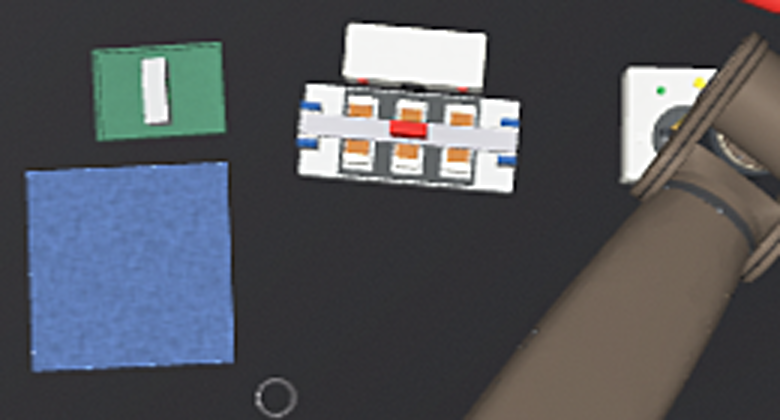

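```bash
python3 - <<'E'
from h import *
c=read_camera("wrist")
P=np.array([ray(c,(u/1.5,w/1.5),.103)[:2] for u,w in [(369,168),(389,166),(395,233),(376,235)]])
d=(P[0]+P[1]-P[2]-P[3])/2
print(P.mean(0).round(4),np.linalg.norm(d).round(4),np.degrees(np.arctan2(d[1],d[0])).round(1))
E
```

```text
[ 0.5799 -0.3108] 0.0341 5.0
```

Key head is centred over the slot at the expected height. Its yaw of about 5° equals the stop angle plus the blade's play. Handing in.

```bash
python3 -c "
from plant import sign_off
print(sign_off())"
```

```text
the job is handed in; nothing more can be done
None
```

The whole job was done in order and handed in at about 41 s of robot time; the hand-in gives no verdict.

- **What I did:** There was one blank, which I moved from the bed into the green tray. I loaded the three glass cells into the three bays at a 30 N grip setting. I then laid the bar in the saddles, pushed the key about 24 mm into the switch and turned it clockwise to the stop.
- **Cells:** before the bar went on, they measured about 1 mm off the bay centres lengthwise and up to about 3 mm across, all lying flat.
- **Blank and bar:** the last pictures show the blank in the tray and the bar between all four cheeks. I did not measure either to the millimetre at the end. The bar was not knocked aside at any point I saw.
- **Key:** it was centred on the slot to about 1 mm. The twisting torque rose from 0.05 to 0.25 N m at the end of the turn, which indicates the hard stop. The key head's angle of about 5° fits the stop angle plus the blade's play; I could not read the switch angle itself.
- **Bystanders:** the oil bottle and objective look undisturbed in the pictures, and the gripper was clear of everything at hand-in.

No check failed. The only disagreement was 1–2 mm between views of the bay positions.

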